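# Lock the soldering turntable and load it with ring blanks

## Task

Get the soldering turntable ready for a batch: draw the steel locking key out from under the stack of white soldering boards, leaving the boards stacked upright where they are, turn the pan by its crank post until the keyway in its flange faces the guide, and slide the key flat along the guide, tongue first, fully home in the keyway so that the pan is locked. Only then put every ring blank into the pan. Leave the hammer, the glass jar and the pliers where they lie.

Things in the scene. Friction and masses are not known exactly. Their poses are not given: they have to be found in the camera images.
- turntable: Fixed guide of the turntable. Origin at bench level on the pan's upright turning axis. On its -x side two dark steel cheeks, 12 mm high, stand on the bench from 92 to 142 mm from the axis (splayed ends to 160 mm), 52 mm apart, open above and below: between them the key slides on the bench along the x axis, at y = 0.
- pan (a joint): Angle of the pan, rad, anticlockwise from above relative to turntable; 0 = keyway exactly along the guide (-x of turntable); range -0.6 to 3.0; stays where left (0.12 N m friction). Its steel flange has 80 mm radius, 1 to 10 mm above the bench; the keyway, 23 mm wide, is cut through it from the rim to 58 mm from the axis.
- pan_floor (a point): Centre of the dished pan's floor, on the turning axis, 12 mm above the bench; its axes turn with the pan: the keyway points to -x, the crank post stands on +x. Floor radius 50 mm, rim 4 mm thick, its top 22 mm above the bench (10 mm above the floor).
- crank_top (a point): Centre of the top of the crank post: an upright round brass post, 14 mm in diameter, 68 mm from the axis, from the flange (z = 10 mm) to z = 70 mm; the post is fixed to the pan, straight across the axis from its keyway.
- rack: Dark steel gate fixed to the bench; stops the stacked boards when what lies under them is drawn out to -x of its frame. Origin at bench level, about under the stack's centre. Two posts 10 mm square, 56 mm high, at x = -45 mm, 56 mm clear between them (y = -28 to 28 mm), and a rail across the top, 56 to 62 mm above the bench. The key passes beneath the rail.
- key: Loose steel key, 0.3 kg, flat on the bench, front part under the boards. Plate 44 mm wide, 8 mm thick, x = -13 to 62 mm, then a round-ended tongue 16 mm wide to x = 92 mm. Origin on its underside below the centre of its upright fin: 26 mm long (x), 14 mm thick (y), top 49 mm above the underside. Fin starts outside the gate, 75 mm to -x of the rack origin. Home, its +x is turntable's.
- key_tip (a point): Tip of the key's tongue, 92 mm ahead of the key's origin, half way up its thickness (4 mm).
- board1: White ceramic soldering board, 70 x 80 x 14 mm (x, y, z), 0.14 kg, lowest, resting on the key; origin at the centre of its underside. When the key has gone the stack settles 8 mm, onto the bench.
- board2: White ceramic soldering board, 70 x 80 x 14 mm (x, y, z), 0.14 kg, second in the stack; origin at the centre of its underside. When the key has gone the stack settles 8 mm, onto the bench.
- board3: White ceramic soldering board, 70 x 80 x 14 mm (x, y, z), 0.14 kg, third in the stack; origin at the centre of its underside. When the key has gone the stack settles 8 mm, onto the bench.
- ring1: Plain metal ring blank lying flat, 28 mm outside and 18 mm inside diameter, 10 mm tall, 20 g; origin at the centre of its underside. Four to six of the six are there.
- ring2: Plain metal ring blank lying flat, 28 mm outside and 18 mm inside diameter, 10 mm tall, 20 g; origin at the centre of its underside. Four to six of the six are there.
- ring3: Plain metal ring blank lying flat, 28 mm outside and 18 mm inside diameter, 10 mm tall, 20 g; origin at the centre of its underside. Four to six of the six are there.
- ring4: Plain metal ring blank lying flat, 28 mm outside and 18 mm inside diameter, 10 mm tall, 20 g; origin at the centre of its underside. Four to six of the six are there.
- ring5: Plain metal ring blank lying flat, 28 mm outside and 18 mm inside diameter, 10 mm tall, 20 g; origin at the centre of its underside. Four to six of the six are there.
- ring6: Plain metal ring blank lying flat, 28 mm outside and 18 mm inside diameter, 10 mm tall, 20 g; origin at the centre of its underside. Four to six of the six are there.
- hammer: Bystander: hammer about 200 mm long lying on the bench beyond the stack.
- jar: Bystander: open glass jar, 52 mm across, 50 mm high, origin at the centre of its underside.
- pliers: Bystander: pliers with blue handles lying on the bench at the left, about 150 mm long.

How it is judged:
By the outcome, as a careful person would: the job done as asked, in the order asked, and still so for the second after the job is handed in, with the robot touching nothing.
Of ring1, ring2, ring3, ring4, ring5, ring6 only 4 to 6 are there at a start; the rules pass over those that are not, and their reading is None.
At some moment in a run one of ring1, ring2, ring3, ring4, ring5, ring6 may be knocked a few centimetres aside while the robot is not near it.
Once in a run the grip may slacken for a moment while it holds something.
It also fails if it takes over 210 s, if anything falls off the work surface, if the arm or the gripper's body presses on something with over 40 N, if the wrist force passes 120 N, or if a joint passes its speed limit or range.

## Robot

A 6-joint arm with a two-finger parallel gripper is mounted at the origin on the work surface. World frame = base frame: x ahead of the robot, y to its left, z up, the work surface at z = 0. Lengths are in mm, angles in rad, forces in N, time in s.
With the tool pointing down it reaches from about 275 to 1000 mm from the base axis. Payload 8.4 kg.
Tool frame: the origin (TCP) lies on the centre line of the jaws, within the pads' length; the fingertips stand 25 mm ahead of it and the grasp point (between the pads) lies 6 mm ahead of it; z points along the fingers, x is the direction in which the jaws open and shut, and the axes are right-handed (so a half turn about z gives the same grasp; the last joint's range is limited). The gripper opens to 85 mm and grips with 20 to 120 N. Pads are 22 mm wide; open, the fingers measure 114 mm over their backs; the gripper's body (76 mm by 85 mm) begins 54 mm behind the grasp point. The pads swing forward as they close: fully open they stand 13 mm farther back than shut.
Start: joints at [-1.336, 0.353, 1.633, -0, 1.155, -0.002], TCP at [146.619, -607.561, 256.281] pointing down, gripper open.
Joint ranges: [-2.63, 2.63], [-0.92, 2.1], [0.06, 2.66], [-1.3, 4.44], [0, 2.69], [-3.02, 3.02]. Speed limits (rad/s): [2.22, 2.22, 2.79, 3.14, 3.14, 3.14].

## Interface

Orientations are given as [roll, pitch, yaw] about the fixed x, y, z axes, in that order (R = Rz(yaw) Ry(pitch) Rx(roll)).
In Python, from rig import r gives the robot as it stands. The module is installed in compiled form; this text tells all that it offers.
- The arm moves only by the tool jog_arm, never from a script. Its argument "deltas" is a list of rows, each an object with "gripper": the gripper command: -1 is fully open, 1 is shut, values between are in proportion; "translation": the shift along the world's x, y, z in units of 10 cm (1.0 is 10 cm), a list of three; "dr": the turn, a rotation vector about the world's x, y, z in units of pi/2 rad (1.0 is pi/2 rad), a list of three. In form: [{"gripper": gripper, "translation": [x, y, z], "dr": [wx, wy, wz]}, ...]. A call has 1 to 12 rows; each row shifts and turns the commanded pose from where the row before left it; what a row does not reach is not made up. A row lasts 1/12 s, in which the tool goes at most 41.7 mm and 7.16 degrees, less where a joint would pass 70% of its speed; a pose out of reach is approached as far as the arm can. A call with a number of a shift or a turn outside -1 to 1 is refused whole. A call with a gripper value outside its range is refused whole. The fingers move at their own pace and stop on an object; "squeeze" is the grip in N (left out, the last holds). Time passes only in rows, so rows that do not move let the fingers close. It gives the time, the measured TCP pose, the force and the opening at its end, in the units of the state.
- r.sense(): the state, without advancing time (a new reading comes with each control period).
- r.grab_frame(name): name is "scene" or "top" or "wrist"; returns the picture (400x640x3 uint8, blue, green, red); there is no depth.
- r.calibration(name): a dict with "mtx" (3x3 intrinsics, pixels), "world_from_camera" (4x4, takes a point from camera to world coordinates). Camera axes: x right, y down, z forward; pixel columns grow to the right and rows downward; lengths in mm; the calibration is good to about 2 mm. The wrist camera is an equidistant fisheye: a pixel r from the principal point sees the ray r / f radians off the axis. A picture is of the moment at which its call begins: read the wrist's pose just before it. calibration takes no time and is no camera call; for the wrist camera it gives the pose at the moment of the call.
- r.sign_off(): hands the job in, once; it reports no verdict.
The state is a dict: "clock": time; "qpos": joint angles; "qvel": joint speeds; "joint_efforts": joint torques, N m; "eef_pos": TCP position; "tcp_rot": TCP orientation; "contact_force": force on the tool from outside, world axes, zero at the start; "wrist_torque": the same for the moment, N m; "opening": opening from 0.0 (shut) to 1.0 (fully open).
Only numpy, scipy, OpenCV 4.12 (cv2) and the standard library are available. Lean on these libraries where they do the work, as an engineer would, in place of code of your own. Each camera call takes 0.05 s, during which the arm holds its last target. There are 200 camera calls.

## Working session

There is one attempt and no reset: what is moved stays moved. The work goes in short steps, Python scripts to look and compute and a tool call to move; the robot and the scene stay as the last step left them, time stands still between calls to the robot, and variables do not carry over. Pictures are saved under pics/ and viewed, about 12 in all and at most 16, crops included, and the job is handed in when it is done.

Besides the shell and the picture viewer there is one more tool, called by a JSON object that holds its "method" and its "body", one argument or row to a line. jog_arm: Moves the arm, as the interface text tells. Shifts and turns lie within -1 to 1; 1 stands for 10 cm of shift or pi/2 rad of turn. Its arguments: {"type":"object","properties":{"deltas":{"type":"array"},"squeeze":{"type":"number"}},"required":["deltas"]}

```bash
mkdir -p pics; cat > h.py <<'E'
import numpy as np, cv2
from rig import r
def snap(name,fn=None):
    c=r.calibration(name); im=r.grab_frame(name)
    if fn: cv2.imwrite('pics/'+fn,im)
    return im,c
def ray(c,u,v,fish=False):
    K=np.array(c['mtx']);T=np.array(c['world_from_camera'])
    x=(u-K[0,2])/K[0,0];y=(v-K[1,2])/K[1,1]
    if fish:
        t=np.hypot(x,y); d=np.array([x/t*np.sin(t),y/t*np.sin(t),np.cos(t)]) if t>0 else np.array([0,0,1.])
    else: d=np.array([x,y,1.])
    return T[:3,3],T[:3,:3]@d
def onz(c,u,v,z,fish=False):
    o,d=ray(c,u,v,fish); return o+d*(z-o[2])/d[2]
def proj(c,p,fish=False):
    K=np.array(c['mtx']);T=np.linalg.inv(np.array(c['world_from_camera']))
    q=T[:3,:3]@np.array(p)+T[:3,3]
    if fish:
        rr=np.hypot(q[0],q[1]);t=np.arctan2(rr,q[2]);return np.array([K[0,0]*q[0]/rr*t+K[0,2],K[1,1]*q[1]/rr*t+K[1,2]])
    return np.array([K[0,0]*q[0]/q[2]+K[0,2],K[1,1]*q[1]/q[2]+K[1,2]])
E
python3 - <<'E'
from h import *
for n in('scene','top'):
    im,c=snap(n,n+'0.png'); print(n,np.round(np.array(c['mtx']),1).tolist(),np.round(np.array(c['world_from_camera']),3).tolist())
print(r.sense())
E
```

```text
scene [[385.9, 0.0, 321.7], [0.0, 385.9, 201.5], [0.0, 0.0, 1.0]] [[0.465, 0.603, -0.648, 1183.813], [0.885, -0.317, 0.341, -263.14], [-0.0, -0.732, -0.681, 732.115], [0.0, 0.0, 0.0, 1.0]]
top [[384.8, 0.0, 307.4], [0.0, 384.8, 203.3], [0.0, 0.0, 1.0]] [[-0.022, -0.993, 0.116, 458.241], [-1.0, 0.024, 0.019, 41.079], [-0.022, -0.116, -0.993, 1194.359], [0.0, 0.0, 0.0, 1.0]]
{'clock': 0.1, 'qpos': array([-1.33640809e+00,  3.53590487e-01,  1.63407100e+00, -4.87859125e-06,
        1.15521256e+00, -2.43100876e-03]), 'qvel': array([-0.00120167, -0.0006451 , -0.00087854,  0.00065892, -0.00024666,
       -0.00012328]), 'joint_efforts': array([ 1.17633375e-03, -6.06353474e+01, -3.42818534e+01, -3.94994731e-05,
        3.90095520e-03, -3.71557394e-05]), 'eef_pos': array([ 146.51762069, -607.16456566,  255.62468968]), 'tcp_rot': array([ 3.14159131e+00,  1.28140073e-03, -1.33397511e+00]), 'contact_force': array([-0.07412088,  0.37693427,  0.36194988]), 'wrist_torque': array([ 0.00600765,  0.02981611, -0.03627711]), 'opening': 0.9998150678737}
```

View pics/top0.png

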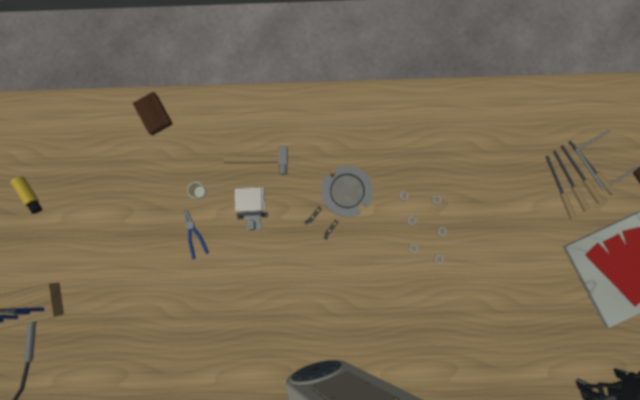

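View pics/scene0.png

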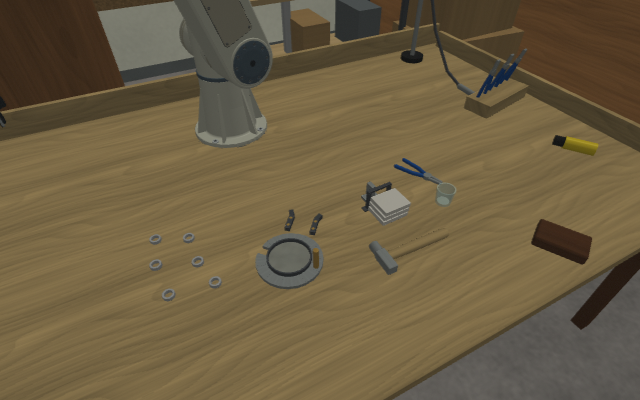

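Top view: six rings (403–442, 195–260), pan centre (347,190), guide cheeks (314,214) and (331,229), stack (250,200) with fin at (253,223). I'll take rough positions, then go closer with the wrist camera.

```bash
python3 - <<'E'
from h import *
c=r.calibration('top')
for n,u,v,z in [('pan',347,190,16),('cheekL',314,214,12),('cheekR',331,229,12),('stack',249,200,50),('fin',253,223,49),('jar',196,190,50),('gateL',237,215,60),('gateR',268,215,60),('notch?',365,211,10),('crank',333,175,70)]: print(n,onz(c,u,v,z).round(0))
w=r.calibration('wrist');print(np.round(np.array(w['mtx']),1).tolist(),np.round(np.array(w['world_from_camera']),3).tolist())
im=cv2.imread('pics/top0.png')[140:270,180:460]
cv2.imwrite('pics/topc.png',cv2.resize(im,None,fx=2.85,fy=2.85,interpolation=cv2.INTER_CUBIC))
E
```

```text
pan [634. -60.  16.]
cheekL [563.  44.  12.]
cheekR [515.  -7.  12.]
stack [606. 238.  50.]
fin [537. 227.  49.]
jar [640. 399.  50.]
gateL [561. 272.  60.]
gateR [559. 180.  60.]
notch? [ 568. -113.   10.]
crank [672. -15.  70.]
[[309.7, 0.0, 322.1], [0.0, 309.7, 208.9], [0.0, 0.0, 1.0]] [[0.234, -0.927, -0.294, 221.399], [-0.972, -0.224, -0.068, -590.515], [-0.003, 0.302, -0.953, 372.374], [0.0, 0.0, 0.0, 1.0]]
```

View pics/topc.png

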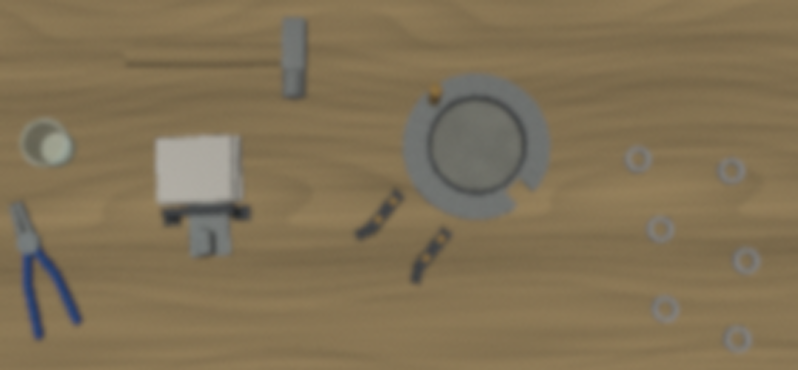

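Pan centre ≈(634,-60), guide pointing at ≈140°, keyway at ≈219°, so the pan stands near +1.37 rad. The rack's yaw is ≈0. I'll move over the area for a closer wrist view.

{"method": "jog_arm", "body": {
  "deltas": [
    {"gripper": -1, "translation": [0.156, 0.228, 0], "dr": [0, 0, 0.077]},
    {"gripper": -1, "translation": [0.156, 0.228, 0], "dr": [0, 0, 0.077]},
    {"gripper": -1, "translation": [0.156, 0.228, 0], "dr": [0, 0, 0.077]},
    {"gripper": -1, "translation": [0.156, 0.228, 0], "dr": [0, 0, 0.077]},
    {"gripper": -1, "translation": [0.156, 0.228, 0], "dr": [0, 0, 0.077]},
    {"gripper": -1, "translation": [0.156, 0.228, 0], "dr": [0, 0, 0.077]},
    {"gripper": -1, "translation": [0.156, 0.228, 0], "dr": [0, 0, 0.077]},
    {"gripper": -1, "translation": [0.156, 0.228, 0], "dr": [0, 0, 0.077]},
    {"gripper": -1, "translation": [0.156, 0.228, 0], "dr": [0, 0, 0.077]},
    {"gripper": -1, "translation": [0.156, 0.228, 0], "dr": [0, 0, 0.077]},
    {"gripper": -1, "translation": [0.156, 0.228, 0], "dr": [0, 0, 0.077]},
    {"gripper": -1, "translation": [0.156, 0.228, 0], "dr": [0, 0, 0.077]}
  ]
}}

```text
clock: 1.1
eef_pos: [334.2, -332.6, 256.1]
tcp_rot: [-3.141, 0.0, 0.123]
contact_force: [0.1, 0.4, -0.0]
opening: 0.998
```

{"method": "jog_arm", "body": {
  "deltas": [
    {"gripper": -1, "translation": [0.156, 0.228, 0], "dr": [0, 0, 0.077]},
    {"gripper": -1, "translation": [0.156, 0.228, 0], "dr": [0, 0, 0.077]},
    {"gripper": -1, "translation": [0.156, 0.228, 0], "dr": [0, 0, 0.077]},
    {"gripper": -1, "translation": [0.156, 0.228, 0], "dr": [0, 0, 0.077]},
    {"gripper": -1, "translation": [0.156, 0.228, 0], "dr": [0, 0, 0.077]},
    {"gripper": -1, "translation": [0.156, 0.228, 0], "dr": [0, 0, 0.077]},
    {"gripper": -1, "translation": [0.156, 0.228, 0], "dr": [0, 0, 0.077]},
    {"gripper": -1, "translation": [0.156, 0.228, 0], "dr": [0, 0, 0.077]},
    {"gripper": -1, "translation": [0.156, 0.228, 0], "dr": [0, 0, 0.077]},
    {"gripper": -1, "translation": [0.156, 0.228, 0], "dr": [0, 0, 0.077]},
    {"gripper": -1, "translation": [0.156, 0.228, 0], "dr": [0, 0, 0.077]},
    {"gripper": -1, "translation": [0.156, 0.228, 0], "dr": [0, 0, 0.077]},
    {"gripper": -1, "translation": [0, 0, 0], "dr": [0, 0, 0]}
  ]
}}

```text
$.deltas: bad value
```

{"method": "jog_arm", "body": {
  "deltas": [
    {"gripper": -1, "translation": [0.156, 0.228, 0], "dr": [0, 0, 0.077]},
    {"gripper": -1, "translation": [0.156, 0.228, 0], "dr": [0, 0, 0.077]},
    {"gripper": -1, "translation": [0.156, 0.228, 0], "dr": [0, 0, 0.077]},
    {"gripper": -1, "translation": [0.156, 0.228, 0], "dr": [0, 0, 0.077]},
    {"gripper": -1, "translation": [0.156, 0.228, 0], "dr": [0, 0, 0.077]},
    {"gripper": -1, "translation": [0.156, 0.228, 0], "dr": [0, 0, 0.077]},
    {"gripper": -1, "translation": [0.156, 0.228, 0], "dr": [0, 0, 0.077]},
    {"gripper": -1, "translation": [0.156, 0.228, 0], "dr": [0, 0, 0.077]},
    {"gripper": -1, "translation": [0.156, 0.228, 0], "dr": [0, 0, 0.077]},
    {"gripper": -1, "translation": [0.156, 0.228, 0], "dr": [0, 0, 0.077]},
    {"gripper": -1, "translation": [0.156, 0.228, 0], "dr": [0, 0, 0.077]},
    {"gripper": -1, "translation": [0.156, 0.228, 0], "dr": [0, 0, 0.073]}
  ]
}}

```text
clock: 2.1
eef_pos: [521.4, -59.0, 256.1]
tcp_rot: [-3.141, -0.0, 1.569]
contact_force: [0.6, -0.2, -0.8]
opening: 1.005
```

```bash
python3 - <<'E'
from h import *
im,c=snap('wrist','w1.png'); np.save('w1c.npy',c['world_from_camera'])
s=r.sense();print(s['eef_pos'],s['tcp_rot'],s['qpos'].round(2)); print(np.round(np.array(c['world_from_camera']),3).tolist())
E
```

```text
[524.05673314 -56.02719522 256.24782887] [ 3.13969663e+00 -1.97964794e-03  1.57722750e+00] [-0.11  0.2   1.84  0.    1.1  -1.69]
[[0.002, 0.954, 0.3, 444.264], [1.0, -0.003, 0.001, -60.154], [0.001, 0.3, -0.954, 372.82], [0.0, 0.0, 0.0, 1.0]]
```

View pics/w1.png

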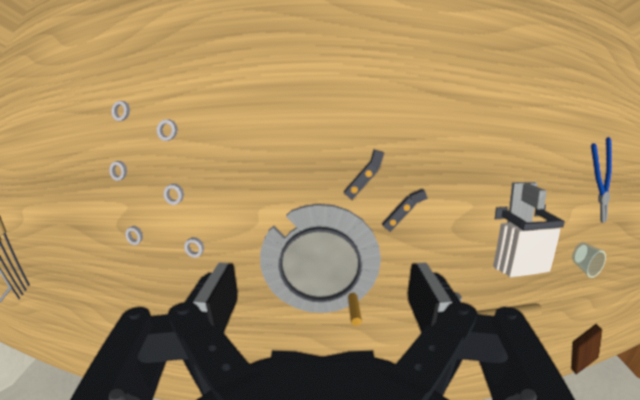

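Wrist view: pan floor centre (320,262), keyway (282,228), crank top (355,320), cheeks (364,175) and (404,210), fin (533,195), six rings at (120–194, 110–248). Now I'll measure each.

```bash
cat >> h.py <<'E'
def circ(P):
    A=np.c_[2*P[:,:2],np.ones(len(P))];s=np.linalg.lstsq(A,(P[:,:2]**2).sum(1),rcond=None)[0]
    return s[0],s[1],np.sqrt(s[2]+s[0]**2+s[1]**2)
def grey(im,smax=60,vmin=60):
    h=cv2.cvtColor(im,cv2.COLOR_BGR2HSV);return ((h[...,1]<smax)&(h[...,2]>vmin)).astype(np.uint8)*255
def rings(im,c,fish=True,z=5):
    m=grey(im);out=[]
    for k in cv2.findContours(m,cv2.RETR_EXTERNAL,cv2.CHAIN_APPROX_NONE)[0]:
        if not 60<cv2.contourArea(k)<1500: continue
        P=np.array([onz(c,u,v,z,fish) for u,v in k[:,0,:].astype(float)]);x,y,R=circ(P)
        e=np.abs(np.hypot(P[:,0]-x,P[:,1]-y)-R).max()
        if 11<R<18 and e<3: out.append((round(x,1),round(y,1),round(R,1),round(e,1)))
    return out
E
python3 - <<'E'
from h import *
c=r.calibration('wrist');c['world_from_camera']=np.load('w1c.npy')
im=cv2.imread('pics/w1.png')
print(rings(im,c))
m=grey(im); m[:, :]=cv2.morphologyEx(m,cv2.MORPH_OPEN,np.ones((3,3)))
cv2.imwrite('pics/m1.png',m)
# flange
n,l,st,ce=cv2.connectedComponentsWithStats(m)
for i in range(1,n):
    if st[i,4]>150: print(i,st[i],ce[i].round(0))
i=l[262,270]
k=max(cv2.findContours((l==i).astype(np.uint8),cv2.RETR_EXTERNAL,cv2.CHAIN_APPROX_NONE)[0],key=len)[:,0,:].astype(float)
P=np.array([onz(c,u,v,10,True) for u,v in k])
Q=P
for _ in range(6):
    x,y,R=circ(Q); Q=P[np.abs(np.hypot(P[:,0]-x,P[:,1]-y)-R)<3 if _ else np.ones(len(P),bool)]
print('flange',x,y,R,len(Q),len(P))
d=np.hypot(P[:,0]-x,P[:,1]-y);a=np.degrees(np.arctan2(P[:,1]-y,P[:,0]-x))
s=(d<76); print(np.c_[a[s],d[s]].round(0).tolist())
# cheeks: dark
h=cv2.cvtColor(im,cv2.COLOR_BGR2HSV);dk=(h[...,2]<90).astype(np.uint8)*255
dk[:,:330]=0;dk[240:]=0;dk[:,440:]=0
for k in cv2.findContours(dk,cv2.RETR_EXTERNAL,cv2.CHAIN_APPROX_NONE)[0]:
    if cv2.contourArea(k)<60: continue
    P=np.array([onz(c,u,v,12,True) for u,v in k[:,0,:].astype(float)])
    D=P[:,:2]-[x,y]; th=np.radians(140); al=D@[np.cos(th),np.sin(th)]; la=D@[-np.sin(th),np.cos(th)]
    s=al<138
    print('cheek',P.mean(0).round(1),al.min(),al.max(),'line slope',np.polyfit(al[s],la[s],1),la[s].min(),la[s].max())
for z,u,v in [(70,355,322)]: 
    p=onz(c,u,v,z,True);print('crank',p,np.degrees(np.arctan2(p[1]-y,p[0]-x)),np.hypot(p[0]-x,p[1]-y))
C=im[170:290,480:590];cv2.imwrite('pics/fin.png',cv2.resize(C,None,fx=5,fy=5,interpolation=cv2.INTER_CUBIC))
E
```

```text
[(np.float64(615.3), np.float64(-238.5), np.float64(14.5), np.float64(1.6)), (np.float64(600.0), np.float64(-338.2), np.float64(15.0), np.float64(2.2)), (np.float64(538.5), np.float64(-258.2), np.float64(14.2), np.float64(1.5)), (np.float64(502.4), np.float64(-348.1), np.float64(14.9), np.float64(2.4)), (np.float64(453.4), np.float64(-259.3), np.float64(14.1), np.float64(1.5)), (np.float64(419.3), np.float64(-333.8), np.float64(14.7), np.float64(2.0))]
1 [111 101  19  20 232] [120. 110.]
2 [157 120  20  21 260] [166. 130.]
3 [365 151  18  23 231] [375. 162.]
4 [109 161  18  20 227] [117. 170.]
5 [351 171  18  18 176] [360. 180.]
6 [ 494  183   70   94 4086] [527. 235.]
7 [164 184  19  21 244] [173. 194.]
9 [405 191  21  16 184] [416. 198.]
10 [599 192  11  30 218] [604. 206.]
11 [ 260  204  121  109 9718] [320. 258.]
15 [126 227  17  18 205] [134. 235.]
16 [184 238  20  19 233] [193. 247.]
17 [573 244  33  34 721] [589. 259.]
18 [193 263  33  50 563] [208. 288.]
19 [419 263  33  50 563] [436. 288.]
24 [   0  343   82   57 3105] [ 33. 378.]
25 [ 563  356   77   44 2417] [604. 382.]
fl
[... 541 characters left out ...]
 71.0], [-131.0, 73.0], [-131.0, 75.0], [31.0, 76.0], [32.0, 74.0], [32.0, 72.0], [32.0, 71.0], [33.0, 69.0], [34.0, 68.0], [35.0, 66.0], [35.0, 65.0], [37.0, 64.0], [38.0, 63.0], [40.0, 62.0], [42.0, 62.0], [43.0, 63.0], [44.0, 64.0], [45.0, 65.0], [45.0, 66.0], [46.0, 67.0], [46.0, 69.0], [46.0, 72.0], [45.0, 73.0], [45.0, 75.0]]
cheek [552.5  43.   12. ] 92.946031915292 158.77482374538343 line slope [ 2.10795948e-02 -2.88896974e+01] -29.93811620736466 -23.70459519203784
cheek [511.1 -12.5  12. ] 93.49497490028838 155.02004933755882 line slope [2.9295961e-03 3.8390053e+01] 37.03237599123382 40.458732515964506
crank [685.023821   -20.02946685  70.        ] 39.52597864455407 67.7459359151351
```

View pics/fin.png

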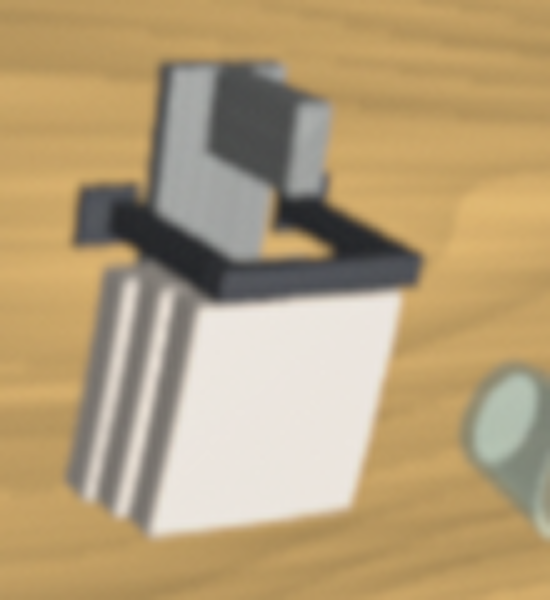

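```bash
python3 - <<'E'
from h import *
c=r.calibration('wrist');c['world_from_camera']=np.load('w1c.npy')
for n,z,L in [('fin',49,[(310,148),(300,100),(328,100),(322,195),(288,195)]),('rail',62,[(220,272),(420,258)]),('board',50,[(203,298),(400,290),(350,505),(150,535)]),('plate',8,[(165,65),(155,205)])]:
    P=[onz(c,480+u/5,170+v/5,z,True) for u,v in L]; print(n,[p[:2].round(0).tolist() for p in P])
    if len(P)>1:
        for a,b in zip(P,P[1:]): print('  ang',np.degrees(np.arctan2(b[1]-a[1],b[0]-a[0])).round(1),np.linalg.norm(a-b).round(1))
E
```

```text
fin [[534.0, 229.0], [521.0, 222.0], [521.0, 233.0], [547.0, 237.0], [547.0, 224.0]]
  ang -152.6 14.5
  ang 91.4 10.5
  ang 8.8 26.4
  ang -90.2 12.9
rail [[563.0, 194.0], [561.0, 269.0]]
  ang 91.6 75.3
board [[575.0, 199.0], [575.0, 276.0], [644.0, 279.0], [646.0, 201.0]]
  ang 89.9 76.6
  ang 2.4 68.7
  ang -88.6 78.4
plate [[522.0, 204.0], [563.0, 208.0]]
  ang 5.8 40.9
```

{"method": "jog_arm", "body": {
  "deltas": [
    {"gripper": -1, "translation": [0.02, 0.355, -0.08], "dr": [0, 0, 0]},
    {"gripper": -1, "translation": [0.02, 0.355, -0.08], "dr": [0, 0, 0]},
    {"gripper": -1, "translation": [0.02, 0.355, -0.08], "dr": [0, 0, 0]},
    {"gripper": -1, "translation": [0.02, 0.355, -0.08], "dr": [0, 0, 0]},
    {"gripper": -1, "translation": [0.02, 0.355, -0.08], "dr": [0, 0, 0]},
    {"gripper": -1, "translation": [0.02, 0.355, -0.08], "dr": [0, 0, 0]},
    {"gripper": -1, "translation": [0.02, 0.355, -0.08], "dr": [0, 0, 0]},
    {"gripper": -1, "translation": [0.02, 0.355, -0.08], "dr": [0, 0, 0]},
    {"gripper": -1, "translation": [0, 0, 0], "dr": [0, 0, 0]},
    {"gripper": -1, "translation": [0, 0, 0], "dr": [0, 0, 0]}
  ]
}}

```text
clock: 2.98
eef_pos: [536.3, 225.0, 191.3]
tcp_rot: [-3.14, 0.001, 1.565]
contact_force: [0.1, -0.9, 0.1]
opening: 0.999
```

```bash
python3 - <<'E'
from h import *
im,c=snap('wrist','w2.png'); np.save('w2c.npy',c['world_from_camera'])
s=r.sense();print(s['eef_pos'],s['tcp_rot'])
C=im[100:350,200:440];cv2.imwrite('pics/w2c.png',cv2.resize(C,None,fx=2.4,fy=2.4,interpolation=cv2.INTER_CUBIC))
E
```

```text
[536.49334877 223.82633456 191.66576796] [-3.14035657e+00  8.56542229e-04  1.56385028e+00]
```

View pics/w2c.png

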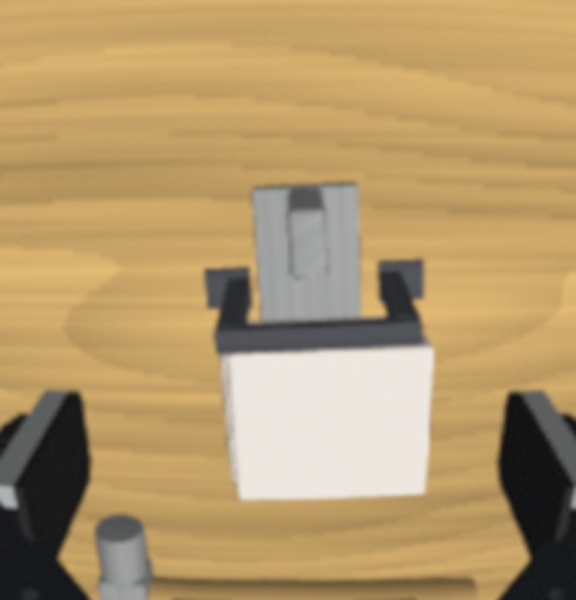

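Fin top at crop (291–327, 208–279); plate, gate and board edges are all clear.

```bash
python3 - <<'E'
from h import *
c=r.calibration('wrist');c['world_from_camera']=np.load('w2c.npy')
for n,z,L in [('fin',49,[(291,208),(325,208),(327,277),(293,279)]),('plate rear',8,[(254,187),(355,184)]),('plate sides',8,[(254,187),(262,320),(355,184),(360,318)]),('rail',62,[(217,330),(419,319),(421,341),(217,351)]),('board',50,[(229,355),(432,346),(426,492),(240,500)])]:
    P=np.array([onz(c,200+u/2.4,100+v/2.4,z,True) for u,v in L]); print(n,P[:,:2].round(1).tolist(),'mean',P.mean(0).round(1))
    for a,b in zip(P,P[1:]): print('  ang',np.degrees(np.arctan2(b[1]-a[1],b[0]-a[0])).round(1),np.linalg.norm(a-b).round(1))
E
```

```text
fin [[520.6, 223.3], [520.6, 235.5], [546.7, 236.4], [547.4, 223.8]] mean [533.8 229.7  49. ]
  ang 89.7 12.2
  ang 2.0 26.1
  ang -86.8 12.5
plate rear [[521.3, 208.0], [520.2, 249.6]] mean [520.7 228.8   8. ]
  ang 91.4 41.6
plate sides [[521.3, 208.0], [580.1, 210.2], [520.2, 249.6], [579.5, 252.9]] mean [550.3 230.1   8. ]
  ang 2.2 58.9
  ang 146.7 71.7
  ang 3.2 59.4
rail [[562.2, 196.4], [558.6, 269.1], [567.2, 270.3], [570.5, 196.0]] mean [564.6 233.   62. ]
  ang 92.9 72.8
  ang 8.0 8.8
  ang -87.5 74.4
board [[577.6, 199.2], [574.7, 277.0], [643.0, 279.6], [645.6, 200.9]] mean [610.2 239.2  50. ]
  ang 92.2 77.9
  ang 2.1 68.4
  ang -88.1 78.7
```

{"method": "jog_arm", "body": {
  "deltas": [
    {"gripper": -1, "translation": [-0.027, 0.057, -0.2], "dr": [0, 0, 0.03]},
    {"gripper": -1, "translation": [0, 0, -0.3], "dr": [0, 0, 0]},
    {"gripper": -1, "translation": [0, 0, -0.3], "dr": [0, 0, 0]},
    {"gripper": -0.3, "translation": [0, 0, -0.2], "dr": [0, 0, 0]},
    {"gripper": -0.3, "translation": [0, 0, 0], "dr": [0, 0, 0]},
    {"gripper": -0.3, "translation": [0, 0, 0], "dr": [0, 0, 0]},
    {"gripper": -0.3, "translation": [0, 0, 0], "dr": [0, 0, 0]}
  ],
  "squeeze": 60
}}

```text
clock: 3.62
eef_pos: [535.2, 228.8, 93.7]
tcp_rot: [3.14, -0.0, 1.609]
contact_force: [0.0, -0.7, -0.4]
opening: 0.652
```

{"method": "jog_arm", "body": {
  "deltas": [
    {"gripper": -0.3, "translation": [-0.014, 0.007, -0.25], "dr": [0, 0, 0]},
    {"gripper": -0.3, "translation": [0, 0, -0.27], "dr": [0, 0, 0]},
    {"gripper": -0.3, "translation": [0, 0, 0], "dr": [0, 0, 0]},
    {"gripper": 1, "translation": [0, 0, 0], "dr": [0, 0, 0]},
    {"gripper": 1, "translation": [0, 0, 0], "dr": [0, 0, 0]},
    {"gripper": 1, "translation": [0, 0, 0], "dr": [0, 0, 0]},
    {"gripper": 1, "translation": [0, 0, 0], "dr": [0, 0, 0]},
    {"gripper": 1, "translation": [0, 0, 0], "dr": [0, 0, 0]},
    {"gripper": 1, "translation": [0, 0, 0], "dr": [0, 0, 0]}
  ],
  "squeeze": 60
}}

```text
clock: 4.37
eef_pos: [534.2, 230.5, 42.4]
tcp_rot: [3.139, -0.001, 1.609]
contact_force: [-0.7, -1.2, 6.8]
opening: 0.157
```

{"method": "jog_arm", "body": {
  "deltas": [
    {"gripper": 1, "translation": [-0.07, -0.003, 0], "dr": [0, 0, 0]},
    {"gripper": 1, "translation": [-0.08, -0.003, 0], "dr": [0, 0, 0]},
    {"gripper": 1, "translation": [-0.08, -0.003, 0], "dr": [0, 0, 0]},
    {"gripper": 1, "translation": [-0.08, -0.003, 0], "dr": [0, 0, 0]},
    {"gripper": 1, "translation": [-0.08, -0.003, 0], "dr": [0, 0, 0]},
    {"gripper": 1, "translation": [-0.08, -0.003, 0], "dr": [0, 0, 0]},
    {"gripper": 1, "translation": [-0.08, -0.003, 0], "dr": [0, 0, 0]},
    {"gripper": 1, "translation": [-0.08, -0.003, 0], "dr": [0, 0, 0]},
    {"gripper": 1, "translation": [-0.08, -0.003, 0], "dr": [0, 0, 0]},
    {"gripper": 1, "translation": [-0.08, -0.003, 0], "dr": [0, 0, 0]},
    {"gripper": 1, "translation": [-0.08, -0.003, 0], "dr": [0, 0, 0]},
    {"gripper": 1, "translation": [0, 0, 0], "dr": [0, 0, 0]}
  ]
}}

```text
clock: 5.37
eef_pos: [447.2, 227.9, 42.4]
tcp_rot: [3.136, -0.002, 1.61]
contact_force: [0.1, 3.2, 10.6]
opening: 0.156
```

{"method": "jog_arm", "body": {
  "deltas": [
    {"gripper": 1, "translation": [-0.12, -0.005, 0], "dr": [0, 0, 0]},
    {"gripper": 1, "translation": [-0.12, -0.005, 0], "dr": [0, 0, 0]},
    {"gripper": 1, "translation": [-0.12, -0.005, 0], "dr": [0, 0, 0]},
    {"gripper": 1, "translation": [-0.12, -0.005, 0], "dr": [0, 0, 0]},
    {"gripper": 1, "translation": [0, 0, 0], "dr": [0, 0, 0]},
    {"gripper": 1, "translation": [0, 0, 0], "dr": [0, 0, 0]}
  ]
}}

```text
clock: 5.87
eef_pos: [398.9, 226.2, 42.3]
tcp_rot: [3.137, -0.003, 1.61]
contact_force: [-2.9, 5.3, 19.3]
opening: 0.155
```

```bash
python3 - <<'E'
from h import *
im,c=snap('wrist','w3.png'); np.save('w3c.npy',c['world_from_camera'])
t,_=snap('top','t3.png')
C=cv2.resize(t[150:270,200:360],(480,360),interpolation=cv2.INTER_CUBIC)
o=np.zeros((400,760,3),np.uint8);o[:240,:280]=cv2.resize(C,(280,240));o[:,290:]=im[:,90:560]
cv2.imwrite('pics/w3v.png',o)
E
```

```text
(no output)
```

View pics/w3v.png

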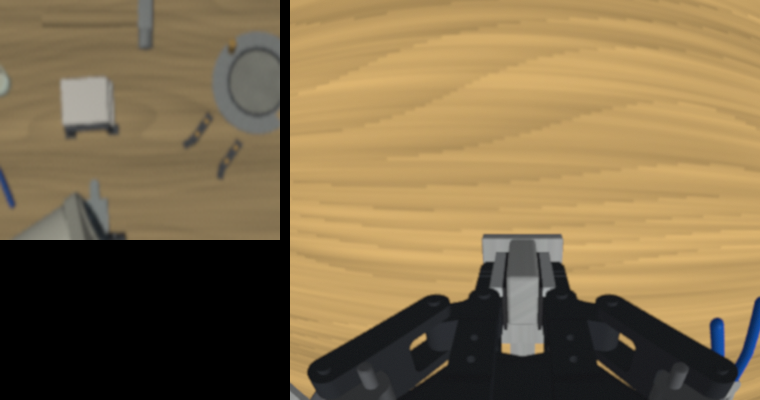

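Key is clear of the gate and the stack stands square. I'll slide the key, lightly unloaded, to a staging spot in line with the guide.

{"method": "jog_arm", "body": {
  "deltas": [
    {"gripper": 1, "translation": [0, 0, 0.02], "dr": [0, 0, 0]},
    {"gripper": 1, "translation": [0.024, -0.127, 0], "dr": [0, 0, -0.052]},
    {"gripper": 1, "translation": [0.024, -0.127, 0], "dr": [0, 0, -0.052]},
    {"gripper": 1, "translation": [0.024, -0.127, 0], "dr": [0, 0, -0.052]},
    {"gripper": 1, "translation": [0.024, -0.127, 0], "dr": [0, 0, -0.052]},
    {"gripper": 1, "translation": [0.024, -0.127, 0], "dr": [0, 0, -0.052]},
    {"gripper": 1, "translation": [0.024, -0.127, 0], "dr": [0, 0, -0.052]},
    {"gripper": 1, "translation": [0.024, -0.127, 0], "dr": [0, 0, -0.051]},
    {"gripper": 1, "translation": [0.024, -0.127, 0], "dr": [0, 0, -0.051]},
    {"gripper": 1, "translation": [0.024, -0.127, 0], "dr": [0, 0, -0.051]},
    {"gripper": 1, "translation": [0, 0, 0], "dr": [0, 0, 0]},
    {"gripper": 1, "translation": [0, 0, 0], "dr": [0, 0, 0]}
  ]
}}

```text
clock: 6.97
eef_pos: [418.9, 110.0, 42.5]
tcp_rot: [-3.141, 0.0, 0.88]
contact_force: [-0.5, -1.3, -1.4]
opening: 0.156
```

{"method": "jog_arm", "body": {
  "deltas": [
    {"gripper": -0.4, "translation": [0, 0, 0], "dr": [0, 0, 0]},
    {"gripper": -0.4, "translation": [0, 0, 0], "dr": [0, 0, 0]},
    {"gripper": -0.4, "translation": [0, 0, 0], "dr": [0, 0, 0]},
    {"gripper": -0.4, "translation": [0, 0, 0], "dr": [0, 0, 0]},
    {"gripper": -0.4, "translation": [0, 0, 0.3], "dr": [0, 0, 0]},
    {"gripper": -0.4, "translation": [0, 0, 0.3], "dr": [0, 0, 0]},
    {"gripper": -0.4, "translation": [0.1, -0.08, 0.35], "dr": [0, 0, 0]},
    {"gripper": -0.4, "translation": [0.2, -0.16, 0.35], "dr": [0, 0, 0]},
    {"gripper": -0.4, "translation": [0.2, -0.16, 0.3], "dr": [0, 0, 0]},
    {"gripper": -0.4, "translation": [0, 0, 0], "dr": [0, 0, 0]},
    {"gripper": -0.4, "translation": [0, 0, 0], "dr": [0, 0, 0]},
    {"gripper": -0.4, "translation": [0, 0, 0], "dr": [0, 0, 0]}
  ]
}}

```text
clock: 7.97
eef_pos: [467.8, 71.2, 200.2]
tcp_rot: [-3.141, 0.001, 0.879]
contact_force: [0.0, -0.2, -0.5]
opening: 0.699
```

```bash
python3 - <<'E'
from h import *
im,c=snap('wrist','w4.png'); np.save('w4c.npy',c['world_from_camera'])
s=r.sense();print(s['eef_pos'],s['tcp_rot'],np.array(c['world_from_camera'])[:3,3])
C=im[70:370,160:480];cv2.imwrite('pics/w4c.png',cv2.resize(C,None,fx=2,fy=2,interpolation=cv2.INTER_CUBIC))
E
```

```text
[467.16426984  71.28478401 199.60901313] [-3.13965282e+00  1.91342620e-03  8.79602267e-01] [408.45894124 119.0811015  317.01806413]
```

View pics/w4c.png

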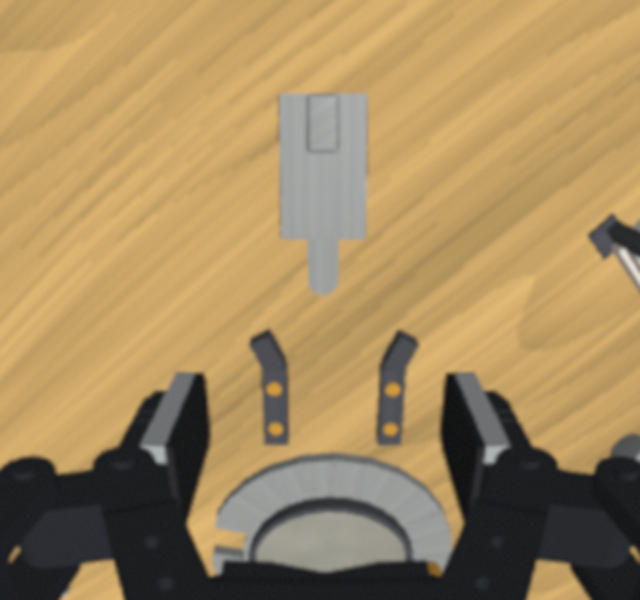

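Key at crop (323,94–293), the two cheeks with brass screws at (274,389),(276,429) and (392,389),(390,429), pan beyond. From these I get the guide's line and the key's offset.

```bash
python3 - <<'E'
from h import *
c=r.calibration('wrist');c['world_from_camera']=np.load('w4c.npy')
im=cv2.imread('pics/w4.png')
h=cv2.cvtColor(im,cv2.COLOR_BGR2HSV)
o=((h[...,0]>8)&(h[...,0]<25)&(h[...,1]>170)).astype(np.uint8)
n,l,st,ce=cv2.connectedComponentsWithStats(o)
print([(ce[i].round(1).tolist(),int(st[i,4])) for i in range(1,n) if st[i,4]>8][:12])
f=lambda L,z:np.array([onz(c,160+u/2,70+v/2,z,True) for u,v in L])[:,:2]
C=np.array([632.8,-63.1])
B=f([(274,389),(276,429),(392,389),(390,429)],12);m=(B[:2]+B[2:])/2
print('bolts',B.round(1).tolist(),'mids',m.round(1).tolist(),'dirs',[np.degrees(np.arctan2(*(p-C)[::-1])).round(2) for p in m],'sep',np.linalg.norm(B[:2]-B[2:],axis=1))
for a,b in((0,1),(2,3)): d=B[a]-B[b];print('cheek ang',np.degrees(np.arctan2(d[1],d[0])))
d=B[1]-B[3];print('cross+90',np.degrees(np.arctan2(d[1],d[0])))
k=f([(280,94),(367,94),(366,238),(281,240)],8);print('plate',k.round(1).tolist());
for a,b in((0,3),(1,2)): d=k[b]-k[a];print('key ang',np.degrees(np.arctan2(d[1],d[0])),np.linalg.norm(d))
print('key rear mid',k[:2].mean(0),'front mid',k[2:].mean(0),'tip',f([(323,294)],6))
# flange from this view
m_=grey(im);m_[:295]=0;m_[:, :265]=0;m_[:,385:]=0
k=max(cv2.findContours(m_,cv2.RETR_EXTERNAL,cv2.CHAIN_APPROX_NONE)[0],key=len)[:,0,:].astype(float)
P=np.array([onz(c,u,v,10,True)[:2] for u,v in k]);
q=np.hypot(*(P-C).T); th=np.degrees(np.arctan2(*(P-C).T[::-1]))
s=(np.abs(th-140)<60)&(q>74);print('flange fit',circ(P[s]),s.sum())
E
```

```text
[([296.6, 264.0], 17), ([356.0, 264.5], 16), ([297.5, 284.0], 12), ([354.7, 284.2], 12), ([376.6, 354.7], 14)]
bolts [[514.0, -4.7], [534.2, -21.1], [555.9, 45.7], [576.0, 29.1]] mids [[534.9, 20.5], [555.1, 4.0]] dirs [np.float64(139.49), np.float64(139.19)] sep [65.49545978 65.32867286]
cheek ang 140.87957305600122
cheek ang 140.51279244402647
cross+90 -129.79456957549226
plate [[396.0, 101.0], [423.4, 133.9], [480.2, 87.4], [453.1, 53.1]]
key ang -40.003595112104165 74.46913632489475
key ang -39.32946412892286 73.39847374773429
key rear mid [409.71316609 117.45034809] front mid [466.62238626  70.25544348] tip [[489.96938436  50.56031495]]
flange fit (np.float64(627.7757815547533), np.float64(-57.65599930434473), np.float64(76.7210007340976)) 102
```

{"method": "jog_arm", "body": {
  "deltas": [
    {"gripper": -0.4, "translation": [0.182, -0.076, -0.06], "dr": [0, 0, 0.0735]},
    {"gripper": -0.4, "translation": [0.182, -0.076, -0.06], "dr": [0, 0, 0.0735]},
    {"gripper": -0.4, "translation": [0.182, -0.076, -0.06], "dr": [0, 0, 0.0735]},
    {"gripper": -0.4, "translation": [0.182, -0.076, -0.06], "dr": [0, 0, 0.0735]},
    {"gripper": -0.4, "translation": [0.182, -0.076, -0.06], "dr": [0, 0, 0.0735]},
    {"gripper": -0.4, "translation": [0.182, -0.076, -0.06], "dr": [0, 0, 0.0735]},
    {"gripper": -0.4, "translation": [0.182, -0.076, -0.06], "dr": [0, 0, 0.0735]},
    {"gripper": -0.4, "translation": [0.182, -0.076, -0.06], "dr": [0, 0, 0.0735]},
    {"gripper": -0.4, "translation": [0.182, -0.076, -0.06], "dr": [0, 0, 0.0735]},
    {"gripper": -0.4, "translation": [0.182, -0.076, -0.06], "dr": [0, 0, 0.0735]},
    {"gripper": -0.4, "translation": [0.182, -0.076, -0.06], "dr": [0, 0, 0.0735]},
    {"gripper": -0.4, "translation": [0.182, -0.076, -0.06], "dr": [0, 0, 0.0735]}
  ]
}}

```text
clock: 9.02
eef_pos: [686.1, -19.4, 126.1]
tcp_rot: [-3.139, -0.003, 2.271]
contact_force: [0.3, 1.1, 0.7]
opening: 0.7
```

{"method": "jog_arm", "body": {
  "deltas": [
    {"gripper": -0.4, "translation": [0, 0, 0], "dr": [0, 0, 0]},
    {"gripper": -0.4, "translation": [0, 0, 0], "dr": [0, 0, 0]}
  ]
}}

```text
clock: 9.18
eef_pos: [685.7, -19.6, 126.3]
tcp_rot: [-3.138, -0.003, 2.263]
contact_force: [-0.0, 1.0, -0.6]
opening: 0.698
```

{"method": "jog_arm", "body": {
  "deltas": [
    {"gripper": -0.4, "translation": [0, 0, -0.34], "dr": [0, 0, 0]},
    {"gripper": -0.4, "translation": [0, 0, -0.35], "dr": [0, 0, 0]},
    {"gripper": -0.4, "translation": [0, 0, 0], "dr": [0, 0, 0]},
    {"gripper": 1, "translation": [0, 0, 0], "dr": [0, 0, 0]},
    {"gripper": 1, "translation": [0, 0, 0], "dr": [0, 0, 0]},
    {"gripper": 1, "translation": [0, 0, 0], "dr": [0, 0, 0]},
    {"gripper": 1, "translation": [0, 0, 0], "dr": [0, 0, 0]},
    {"gripper": 1, "translation": [0, 0, 0], "dr": [0, 0, 0]},
    {"gripper": 1, "translation": [0, 0, 0], "dr": [0, 0, 0]},
    {"gripper": 1, "translation": [0, 0, 0], "dr": [0, 0, 0]}
  ],
  "squeeze": 30
}}

```text
clock: 10.02
eef_pos: [688.3, -19.9, 62.2]
tcp_rot: [3.139, 0.002, 2.264]
contact_force: [-1.9, 1.5, 8.2]
opening: 0.154
```

{"method": "jog_arm", "body": {
  "deltas": [
    {"gripper": 1, "translation": [0.047, -0.063, 0], "dr": [0, 0, -0.0738]},
    {"gripper": 1, "translation": [0.039, -0.068, 0], "dr": [0, 0, -0.0738]},
    {"gripper": 1, "translation": [0.031, -0.073, 0], "dr": [0, 0, -0.0738]},
    {"gripper": 1, "translation": [0.022, -0.075, 0], "dr": [0, 0, -0.0738]},
    {"gripper": 1, "translation": [0.013, -0.078, 0], "dr": [0, 0, -0.0738]},
    {"gripper": 1, "translation": [0.004, -0.079, 0], "dr": [0, 0, -0.0738]}
  ]
}}

```text
clock: 10.52
eef_pos: [703.1, -64.0, 62.2]
tcp_rot: [3.141, 0.0, 1.563]
contact_force: [-6.6, 1.8, 11.9]
opening: 0.155
```

{"method": "jog_arm", "body": {
  "deltas": [
    {"gripper": 1, "translation": [-0.005, -0.079, 0], "dr": [0, 0, -0.0738]},
    {"gripper": 1, "translation": [-0.014, -0.078, 0], "dr": [0, 0, -0.0738]},
    {"gripper": 1, "translation": [-0.023, -0.075, 0], "dr": [0, 0, -0.0738]},
    {"gripper": 1, "translation": [-0.031, -0.072, 0], "dr": [0, 0, -0.0738]},
    {"gripper": 1, "translation": [-0.039, -0.068, 0], "dr": [0, 0, -0.0738]},
    {"gripper": 1, "translation": [-0.047, -0.063, 0], "dr": [0, 0, -0.0738]},
    {"gripper": 1, "translation": [0, 0, 0], "dr": [0, 0, 0]},
    {"gripper": 1, "translation": [0, 0, 0], "dr": [0, 0, 0]}
  ]
}}

```text
clock: 11.18
eef_pos: [686.4, -107.3, 62.2]
tcp_rot: [-3.141, -0.0, 0.872]
contact_force: [-6.2, 2.6, 11.0]
opening: 0.157
```

{"method": "jog_arm", "body": {
  "deltas": [
    {"gripper": -0.4, "translation": [0, 0, 0], "dr": [0, 0, 0]},
    {"gripper": -0.4, "translation": [0, 0, 0], "dr": [0, 0, 0]},
    {"gripper": -0.4, "translation": [0, 0, 0], "dr": [0, 0, 0]},
    {"gripper": -0.4, "translation": [0, 0, 0], "dr": [0, 0, 0]},
    {"gripper": -0.4, "translation": [0, 0, 0.35], "dr": [0, 0, 0]},
    {"gripper": -0.4, "translation": [0, 0, 0.35], "dr": [0, 0, 0]},
    {"gripper": -0.4, "translation": [-0.28, 0.24, 0.25], "dr": [0, 0, 0]},
    {"gripper": -0.4, "translation": [-0.28, 0.24, 0.25], "dr": [0, 0, 0]},
    {"gripper": -0.4, "translation": [-0.28, 0.24, 0.2], "dr": [0, 0, 0]},
    {"gripper": -0.4, "translation": [-0.28, 0.24, 0], "dr": [0, 0, 0]},
    {"gripper": -0.4, "translation": [0, 0, 0], "dr": [0, 0, 0]},
    {"gripper": -0.4, "translation": [0, 0, 0], "dr": [0, 0, 0]}
  ]
}}

```text
clock: 12.18
eef_pos: [577.7, -13.5, 197.2]
tcp_rot: [3.141, -0.0, 0.875]
contact_force: [0.2, 0.1, -0.0]
opening: 0.697
```

```bash
python3 - <<'E'
from h import *
im,c=snap('wrist','w5.png'); np.save('w5c.npy',c['world_from_camera'])
s=r.sense();print(s['eef_pos'],s['tcp_rot'])
C=im[0:300,180:460];cv2.imwrite('pics/w5c.png',cv2.resize(C,None,fx=2,fy=2,interpolation=cv2.INTER_CUBIC))
E
```

```text
[578.79261525 -14.19409141 196.93440613] [ 3.14069291e+00 -4.58679393e-04  8.74728483e-01]
```

View pics/w5c.png

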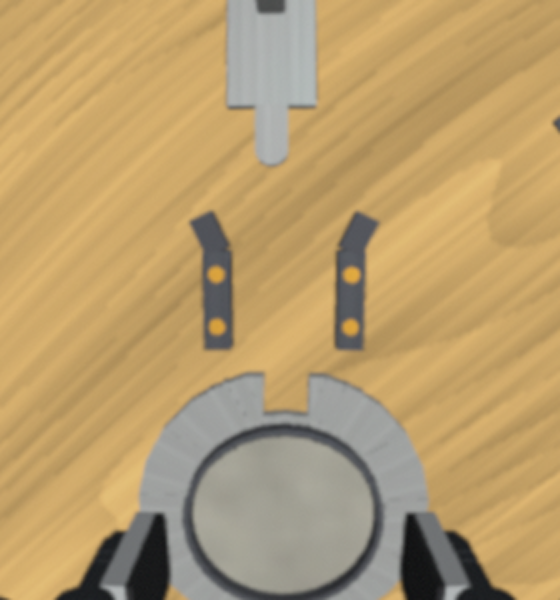

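Very clear: keyway (264–308, 375–412), screws (216,274),(217,327),(352,274),(351,327), key tip (272,165). The key line lies ≈5 mm left of the guide.

```bash
python3 - <<'E'
from h import *
c=r.calibration('wrist');c['world_from_camera']=np.load('w5c.npy')
im=cv2.imread('pics/w5.png')
f=lambda L,z:np.array([onz(c,180+u/2,v/2,z,True) for u,v in L])[:,:2]
B=f([(216,274),(217,327),(352,274),(351,327)],12);m=(B[:2]+B[2:])/2
k=f([(265,376),(264,412),(309,376),(308,412)],10);km=np.array([k[[0,2]].mean(0),k[[1,3]].mean(0)])
p=f([(228,106),(316,106),(228,10),(316,10)],8);t=f([(272,166)],6)[0]
m_=grey(im);m_=cv2.morphologyEx(m_,cv2.MORPH_OPEN,np.ones((3,3)));n,l,st,ce=cv2.connectedComponentsWithStats(m_)
q=max(cv2.findContours((l==l[230,259]).astype(np.uint8),cv2.RETR_EXTERNAL,cv2.CHAIN_APPROX_NONE)[0],key=len)[:,0,:].astype(float)
q=q[(q[:,1]<250)];P=np.array([onz(c,u,v,10,True)[:2] for u,v in q]);Q=P
for _ in range(6):
    x,y,R=circ(Q);Q=P[np.abs(np.hypot(P[:,0]-x,P[:,1]-y)-R)<2.5]
C=np.array([x,y]);print('flange',x,y,R,len(Q))
a=lambda d:np.degrees(np.arctan2(d[1],d[0])).round(2)
print('bolt mids',m.round(1).tolist(),[a(i-C) for i in m],a(m[0]-m[1]),'cheeks',a(B[0]-B[1]),a(B[2]-B[3]),'cross',a(B[0]-B[2])+270,a(B[1]-B[3])+270)
print('keyway',km.round(1).tolist(),[a(i-C) for i in km],'width',np.linalg.norm(k[0]-k[2]),np.linalg.norm(k[1]-k[3]),'r',np.linalg.norm(km-C,axis=1))
print('plate mids',p[:2].mean(0),p[2:].mean(0),a(p[:2].mean(0)-p[2:].mean(0)),a(t-p[:2].mean(0)),'tip',t)
u=np.array([np.cos(np.radians(-39.8)),np.sin(np.radians(-39.8))]);nn=np.array([-u[1],u[0]])
for w,z in(('m',m),('km',km),('C',[C]),('plate',[p[:2].mean(0),p[2:].mean(0)]),('tip',[t])): print(w,[(round(float(i@u),1),round(float(i@nn),1)) for i in z])
E
```

```text
flange 632.3895274219984 -61.41645543298091 78.49012594770066 171
bolt mids [[535.2, 20.8], [555.3, 3.9]] [np.float64(139.79), np.float64(139.7)] 140.14 cheeks 140.1 140.17 cross 140.13 140.13
keyway [[575.9, -11.3], [590.2, -23.8]] [np.float64(138.41), np.float64(138.32)] width 22.202488415446364 22.574580047152242 r [75.54617258 56.54665799]
plate mids [467.32259894  69.83582625] [427.7912984  102.73799707] -39.77 -39.88 tip [490.63988298  50.35266926]
m [(397.8, 358.5), (424.1, 358.5)]
km [(449.7, 360.0), (468.7, 359.5)]
C [(525.2, 357.6)]
plate [(314.3, 352.8), (262.9, 352.8)]
tip [(344.7, 352.7)]
```

{"method": "jog_arm", "body": {
  "deltas": [
    {"gripper": -0.4, "translation": [-0.319, 0.248, -0.1], "dr": [0, 0, 0]},
    {"gripper": -0.4, "translation": [-0.319, 0.248, -0.1], "dr": [0, 0, 0]},
    {"gripper": -0.4, "translation": [-0.319, 0.248, -0.2], "dr": [0, 0, 0]},
    {"gripper": -0.4, "translation": [-0.319, 0.248, -0.2], "dr": [0, 0, 0]},
    {"gripper": -0.4, "translation": [-0.319, 0.248, -0.2], "dr": [0, 0, 0]},
    {"gripper": -0.4, "translation": [0, 0, 0], "dr": [0, 0, 0]},
    {"gripper": -0.4, "translation": [0, 0, 0], "dr": [0, 0, 0]}
  ]
}}

```text
clock: 12.82
eef_pos: [425.4, 104.2, 119.9]
tcp_rot: [-3.14, 0.002, 0.875]
contact_force: [1.1, -1.2, 0.7]
opening: 0.698
```

{"method": "jog_arm", "body": {
  "deltas": [
    {"gripper": -0.4, "translation": [-0.061, 0.055, -0.2], "dr": [0, 0, 0]},
    {"gripper": -0.4, "translation": [0, 0, -0.28], "dr": [0, 0, 0]},
    {"gripper": -0.4, "translation": [0, 0, -0.28], "dr": [0, 0, 0]},
    {"gripper": -0.4, "translation": [0, 0, 0], "dr": [0, 0, 0]},
    {"gripper": -0.4, "translation": [0, 0, 0], "dr": [0, 0, 0]}
  ]
}}

```text
clock: 13.23
eef_pos: [421.0, 108.7, 44.5]
tcp_rot: [-3.14, 0.002, 0.872]
contact_force: [-0.4, -0.0, 0.5]
opening: 0.702
```

{"method": "jog_arm", "body": {
  "deltas": [
    {"gripper": -0.4, "translation": [-0.015, 0.01, -0.015], "dr": [0, 0, 0]},
    {"gripper": 1, "translation": [0, 0, 0], "dr": [0, 0, 0]},
    {"gripper": 1, "translation": [0, 0, 0], "dr": [0, 0, 0]},
    {"gripper": 1, "translation": [0, 0, 0], "dr": [0, 0, 0]},
    {"gripper": 1, "translation": [0, 0, 0], "dr": [0, 0, 0]},
    {"gripper": 1, "translation": [0, 0, 0], "dr": [0, 0, 0]},
    {"gripper": 1, "translation": [0, 0, 0], "dr": [0, 0, 0]},
    {"gripper": 1, "translation": [0, 0, 0], "dr": [0, 0, 0]}
  ],
  "squeeze": 60
}}

```text
clock: 13.9
eef_pos: [419.5, 110.5, 44.6]
tcp_rot: [3.141, -0.001, 0.874]
contact_force: [-0.6, -0.3, 10.6]
opening: 0.154
```

{"method": "jog_arm", "body": {
  "deltas": [
    {"gripper": 1, "translation": [0, 0, 0.012], "dr": [0, 0, 0]},
    {"gripper": 1, "translation": [0.036, 0.043, 0], "dr": [0, 0, 0]},
    {"gripper": 1, "translation": [0.077, -0.064, 0], "dr": [0, 0, 0]},
    {"gripper": 1, "translation": [0.077, -0.064, 0], "dr": [0, 0, 0]},
    {"gripper": 1, "translation": [0.077, -0.064, 0], "dr": [0, 0, 0]},
    {"gripper": 1, "translation": [0.077, -0.064, 0], "dr": [0, 0, 0]},
    {"gripper": 1, "translation": [0.077, -0.064, 0], "dr": [0, 0, 0]},
    {"gripper": 1, "translation": [0.077, -0.064, 0], "dr": [0, 0, 0]},
    {"gripper": 1, "translation": [0.077, -0.064, 0], "dr": [0, 0, 0]},
    {"gripper": 1, "translation": [0.077, -0.064, 0], "dr": [0, 0, 0]},
    {"gripper": 1, "translation": [0, 0, 0], "dr": [0, 0, 0]},
    {"gripper": 1, "translation": [0, 0, 0], "dr": [0, 0, 0]}
  ]
}}

```text
clock: 14.9
eef_pos: [484.4, 63.0, 44.7]
tcp_rot: [3.142, -0.0, 0.873]
contact_force: [0.6, 0.4, -2.0]
opening: 0.155
```

{"method": "jog_arm", "body": {
  "deltas": [
    {"gripper": 1, "translation": [0.049, -0.035, 0], "dr": [0, 0, 0]},
    {"gripper": 1, "translation": [0.046, -0.038, 0], "dr": [0, 0, 0]},
    {"gripper": 1, "translation": [0.046, -0.038, 0], "dr": [0, 0, 0]},
    {"gripper": 1, "translation": [0.046, -0.038, 0], "dr": [0, 0, 0]},
    {"gripper": 1, "translation": [0.046, -0.038, 0], "dr": [0, 0, 0]},
    {"gripper": 1, "translation": [0.046, -0.038, 0], "dr": [0, 0, 0]},
    {"gripper": 1, "translation": [0, 0, 0], "dr": [0, 0, 0]},
    {"gripper": 1, "translation": [0, 0, 0], "dr": [0, 0, 0]}
  ]
}}

```text
clock: 15.57
eef_pos: [512.1, 40.7, 44.7]
tcp_rot: [3.142, -0.0, 0.873]
contact_force: [-0.6, -0.1, -2.5]
opening: 0.155
```

{"method": "jog_arm", "body": {
  "deltas": [
    {"gripper": 1, "translation": [0.015, -0.013, 0], "dr": [0, 0, 0]},
    {"gripper": 1, "translation": [0.015, -0.013, 0], "dr": [0, 0, 0]},
    {"gripper": 1, "translation": [0.015, -0.013, 0], "dr": [0, 0, 0]},
    {"gripper": 1, "translation": [0.015, -0.013, 0], "dr": [0, 0, 0]},
    {"gripper": 1, "translation": [0, 0, 0], "dr": [0, 0, 0]}
  ]
}}

```text
clock: 15.98
eef_pos: [518.3, 35.6, 44.8]
tcp_rot: [3.141, -0.0, 0.874]
contact_force: [0.6, -0.5, -2.0]
opening: 0.155
```

{"method": "jog_arm", "body": {
  "deltas": [
    {"gripper": 1, "translation": [0.008, -0.006, 0], "dr": [0, 0, 0]},
    {"gripper": 1, "translation": [0, 0, 0], "dr": [0, 0, 0]}
  ]
}}

```text
clock: 16.15
eef_pos: [518.8, 35.1, 44.8]
tcp_rot: [3.142, 0.0, 0.874]
contact_force: [-0.0, -0.2, -2.6]
opening: 0.155
```

{"method": "jog_arm", "body": {
  "deltas": [
    {"gripper": 1, "translation": [0.008, -0.006, 0], "dr": [0, 0, 0]},
    {"gripper": 1, "translation": [0, 0, 0], "dr": [0, 0, 0]}
  ]
}}

```text
clock: 16.32
eef_pos: [519.6, 34.5, 44.8]
tcp_rot: [3.142, -0.0, 0.874]
contact_force: [0.1, -0.6, -2.5]
opening: 0.154
```

{"method": "jog_arm", "body": {
  "deltas": [
    {"gripper": 1, "translation": [0.008, -0.006, 0], "dr": [0, 0, 0]},
    {"gripper": 1, "translation": [0, 0, 0], "dr": [0, 0, 0]}
  ]
}}

```text
clock: 16.48
eef_pos: [520.0, 34.0, 44.8]
tcp_rot: [-3.141, 0.0, 0.874]
contact_force: [-2.0, 1.7, -0.6]
opening: 0.154
```

{"method": "jog_arm", "body": {
  "deltas": [
    {"gripper": 1, "translation": [0.008, -0.006, 0], "dr": [0, 0, 0]},
    {"gripper": 1, "translation": [0, 0, 0], "dr": [0, 0, 0]}
  ]
}}

```text
clock: 16.65
eef_pos: [520.0, 33.8, 44.7]
tcp_rot: [-3.139, 0.001, 0.873]
contact_force: [-4.9, 5.2, 2.7]
opening: 0.15
```

{"method": "jog_arm", "body": {
  "deltas": [
    {"gripper": 1, "translation": [0.008, -0.006, 0], "dr": [0, 0, 0]},
    {"gripper": 1, "translation": [0, 0, 0], "dr": [0, 0, 0]}
  ]
}}

```text
clock: 16.82
eef_pos: [520.1, 33.7, 44.7]
tcp_rot: [-3.138, 0.002, 0.873]
contact_force: [-8.6, 9.3, 6.0]
opening: 0.156
```

Contact at 12 N opposing the push, position stalled: home. Relieve, release, and look.

{"method": "jog_arm", "body": {
  "deltas": [
    {"gripper": 1, "translation": [-0.012, 0.01, 0], "dr": [0, 0, 0]},
    {"gripper": -0.3, "translation": [0, 0, 0], "dr": [0, 0, 0]},
    {"gripper": -0.3, "translation": [0, 0, 0], "dr": [0, 0, 0]},
    {"gripper": -0.3, "translation": [0, 0, 0], "dr": [0, 0, 0]},
    {"gripper": -0.3, "translation": [0, 0, 0], "dr": [0, 0, 0]},
    {"gripper": -0.3, "translation": [0, 0, 0.25], "dr": [0, 0, 0]},
    {"gripper": -0.3, "translation": [0, 0, 0.35], "dr": [0, 0, 0]},
    {"gripper": -0.3, "translation": [0.2, -0.167, 0.32], "dr": [0, 0, 0]},
    {"gripper": -0.3, "translation": [0.2, -0.167, 0.32], "dr": [0, 0, 0]},
    {"gripper": -0.3, "translation": [0.1, -0.083, 0.3], "dr": [0, 0, 0]},
    {"gripper": -0.3, "translation": [0, 0, 0], "dr": [0, 0, 0]},
    {"gripper": -0.3, "translation": [0, 0, 0], "dr": [0, 0, 0]}
  ]
}}

```text
clock: 17.82
eef_pos: [572.3, -8.6, 200.6]
tcp_rot: [3.138, -0.003, 0.872]
contact_force: [-0.7, -0.2, -0.4]
opening: 0.651
```

```bash
python3 - <<'E'
from h import *
im,c=snap('wrist','w6.png'); np.save('w6c.npy',c['world_from_camera'])
s=r.sense();print(s['eef_pos'],s['tcp_rot'])
C=im[60:300,180:460];cv2.imwrite('pics/w6c.png',cv2.resize(C,None,fx=2.4,fy=2.4,interpolation=cv2.INTER_CUBIC))
print(rings(im,c))
E
```

```text
[570.62522565  -8.2140907  198.85124518] [ 3.14117279e+00 -3.58054090e-04  8.72874946e-01]
[(np.float64(538.4), np.float64(-258.0), np.float64(15.4), np.float64(2.7)), (np.float64(453.3), np.float64(-258.9), np.float64(15.3), np.float64(2.6))]
```

View pics/w6c.png

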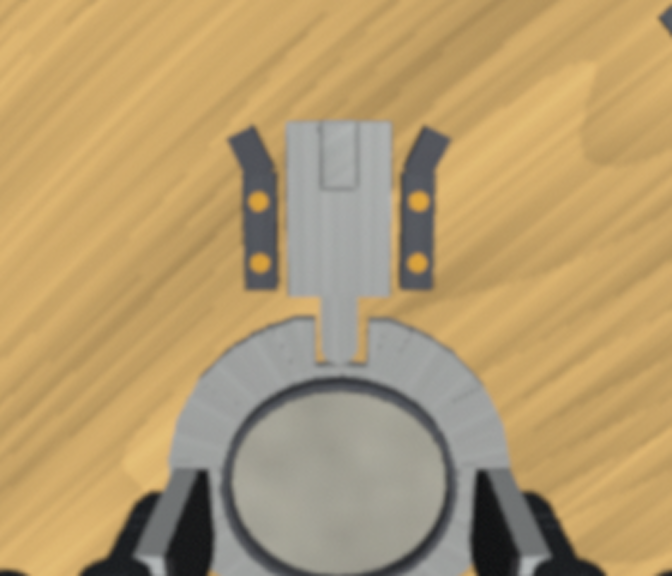

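Key lies home: tongue seated at the end of the keyway (342,362) and the plate between the cheeks. Now the rings, starting with (615,-238).

{"method": "jog_arm", "body": {
  "deltas": [
    {"gripper": -0.06, "translation": [0.064, -0.33, -0.11], "dr": [0, 0, 0]},
    {"gripper": -0.06, "translation": [0.064, -0.33, -0.11], "dr": [0, 0, 0]},
    {"gripper": -0.06, "translation": [0.064, -0.33, -0.11], "dr": [0, 0, 0]},
    {"gripper": -0.06, "translation": [0.064, -0.33, -0.11], "dr": [0, 0, 0]},
    {"gripper": -0.06, "translation": [0.064, -0.33, -0.11], "dr": [0, 0, 0]},
    {"gripper": -0.06, "translation": [0.064, -0.33, -0.11], "dr": [0, 0, 0]},
    {"gripper": -0.06, "translation": [0.064, -0.33, -0.11], "dr": [0, 0, 0]},
    {"gripper": -0.06, "translation": [0, 0, 0], "dr": [0, 0, 0]},
    {"gripper": -0.06, "translation": [0, 0, 0], "dr": [0, 0, 0]},
    {"gripper": -0.06, "translation": [0, 0, 0], "dr": [0, 0, 0]}
  ],
  "squeeze": 40
}}

```text
clock: 18.7
eef_pos: [614.1, -237.9, 120.2]
tcp_rot: [-3.138, 0.001, 0.873]
contact_force: [0.0, 0.5, 0.4]
opening: 0.527
```

```bash
cat > look.py <<'E'
from h import *
import sys
im,c=snap('wrist',sys.argv[1]+'.png'); np.save(sys.argv[1]+'.npy',c['world_from_camera'])
s=r.sense();p=s['eef_pos'];print(s['clock'],p.round(1),s['tcp_rot'][2].round(3))
for x,y,R,e in rings(im,c):print(float(x),float(y),float(R),float(e),'delta(10cm)',((np.array([x,y])-p[:2])/100).round(3))
E
python3 look.py r1
```

```text
18.75 [ 614.6 -237.5  120.8] 0.874
600.1 -338.5 14.8 1.7 delta(10cm) [-0.145 -1.01 ]
615.5 -238.8 14.0 1.0 delta(10cm) [ 0.009 -0.013]
502.6 -348.3 15.0 1.9 delta(10cm) [-1.12  -1.108]
538.7 -258.7 13.9 0.8 delta(10cm) [-0.759 -0.212]
419.5 -334.1 15.2 2.3 delta(10cm) [-1.951 -0.966]
453.2 -259.5 14.4 1.5 delta(10cm) [-1.614 -0.22 ]
```

{"method": "jog_arm", "body": {
  "deltas": [
    {"gripper": -0.06, "translation": [0.009, -0.013, -0.31], "dr": [0, 0, 0]},
    {"gripper": -0.06, "translation": [0, 0, -0.31], "dr": [0, 0, 0]},
    {"gripper": -0.06, "translation": [0, 0, -0.31], "dr": [0, 0, 0]},
    {"gripper": -0.06, "translation": [0, 0, 0], "dr": [0, 0, 0]},
    {"gripper": -0.06, "translation": [0, 0, 0], "dr": [0, 0, 0]},
    {"gripper": 1, "translation": [0, 0, 0], "dr": [0, 0, 0]},
    {"gripper": 1, "translation": [0, 0, 0], "dr": [0, 0, 0]},
    {"gripper": 1, "translation": [0, 0, 0], "dr": [0, 0, 0]},
    {"gripper": 1, "translation": [0, 0, 0], "dr": [0, 0, 0]},
    {"gripper": 1, "translation": [0, 0, 0], "dr": [0, 0, 0]}
  ],
  "squeeze": 40
}}

```text
clock: 19.58
eef_pos: [617.3, -240.1, 30.9]
tcp_rot: [3.14, -0.001, 0.873]
contact_force: [-0.7, 2.9, 7.6]
opening: 0.286
```

{"method": "jog_arm", "body": {
  "deltas": [
    {"gripper": 1, "translation": [0, 0, 0.1], "dr": [0, 0, 0]},
    {"gripper": 1, "translation": [0, 0, 0.2], "dr": [0, 0, 0]},
    {"gripper": 1, "translation": [0, 0, 0.2], "dr": [0, 0, 0]},
    {"gripper": 1, "translation": [0, 0, 0], "dr": [0, 0, 0]}
  ]
}}

```text
clock: 19.92
eef_pos: [618.9, -241.4, 83.9]
tcp_rot: [3.135, -0.002, 0.874]
contact_force: [1.0, 0.2, 0.9]
opening: 0.279
```

```bash
python3 look.py r1b; python3 -c "
import cv2;im=cv2.imread('pics/r1b.png')[140:400,200:440];cv2.imwrite('pics/r1bc.png',cv2.resize(im,None,fx=2.2,fy=2.2))"
```

```text
19.9667 [ 618.2 -241.1   82.2] 0.874
502.7 -348.3 15.4 2.3 delta(10cm) [-1.155 -1.072]
538.7 -258.8 14.1 1.0 delta(10cm) [-0.795 -0.177]
419.7 -334.1 15.8 2.9 delta(10cm) [-1.985 -0.93 ]
453.3 -259.5 14.8 1.5 delta(10cm) [-1.649 -0.184]
```

View pics/r1bc.png

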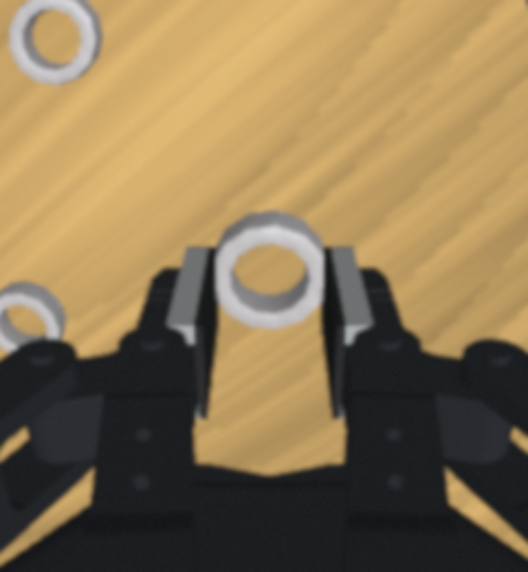

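Ring is held, but near the camera-side edge of the pads. I'll check the pad centre against the projection before going on.

```bash
python3 - <<'E'
from h import *
c=r.calibration('wrist');out=[]
for n,p,hw,tip in(('r1',[614.6,-237.5,120.8],22.4,19),('r1b',[618.2,-241.1,82.2],12,23)):
    c['world_from_camera']=np.load(n+'.npy');im=cv2.imread(f'pics/{n}.png');b=cv2.resize(im[140:400,200:440],None,fx=1.65,fy=2.2,interpolation=cv2.INTER_CUBIC)
    b=cv2.resize(im[150:380,230:410],None,fx=2.2,fy=2.2,interpolation=cv2.INTER_CUBIC)
    y=.874;tx=np.array([np.cos(y),np.sin(y),0]);ty=np.array([np.sin(y),-np.cos(y),0])
    for dz in(tip,0):
      for s in(-1,1):
        for a in(-11,0,11):
            q=proj(c,np.array(p)+s*hw*tx+a*ty-[0,0,dz],True);q=((q-[230,150])*2.2).astype(int)
            cv2.circle(b,tuple(int(i) for i in q),3,(0,0,255) if dz else (0,255,0),-1)
    out.append(b)
    T=np.array(c['world_from_camera'])[:3,3];R=np.array(c['world_from_camera'])[:3,:3]
    print((T-p)@tx,(T-p)@ty,(T-p)[2],R[:,2]@tx,R[:,2]@ty)
cv2.imwrite('pics/pads.png',np.hstack(out))
E
```

```text
-1.4875791266698855 -76.06141152776006 116.34337655274898 -0.0005145104900474151 0.2968669534849181
-1.0131665653353252 -76.40549110269654 117.95107534366387 0.002216926352631793 0.30617762988625735
```

View pics/pads.png

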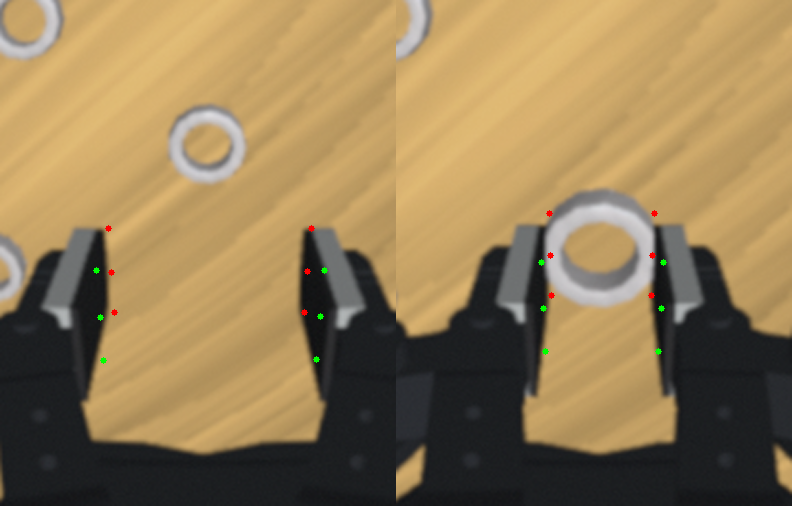

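Projected pad centre matches; the ring sits about 2–3 mm off centre and is just held low on the pads. I'll carry it to the pan.

{"method": "jog_arm", "body": {
  "deltas": [
    {"gripper": 1, "translation": [0.02, 0.1, 0.25], "dr": [0, 0, 0]},
    {"gripper": 1, "translation": [0.083, 0.315, 0.08], "dr": [0, 0, 0]},
    {"gripper": 1, "translation": [0.083, 0.315, 0], "dr": [0, 0, 0]},
    {"gripper": 1, "translation": [0.083, 0.315, 0], "dr": [0, 0, 0]},
    {"gripper": 1, "translation": [0.083, 0.315, 0], "dr": [0, 0, 0]},
    {"gripper": 1, "translation": [0.083, 0.315, 0], "dr": [0, 0, 0]},
    {"gripper": 1, "translation": [0, 0, 0], "dr": [0, 0, 0]},
    {"gripper": 1, "translation": [0, 0, 0], "dr": [0, 0, 0]},
    {"gripper": 1, "translation": [0, 0, 0], "dr": [0, 0, 0]}
  ],
  "squeeze": 50
}}

```text
clock: 20.72
eef_pos: [659.5, -72.9, 111.5]
tcp_rot: [-3.141, 0.001, 0.874]
contact_force: [-1.1, -1.1, -0.8]
opening: 0.277
```

{"method": "jog_arm", "body": {
  "deltas": [
    {"gripper": 1, "translation": [0.02, -0.007, -0.3], "dr": [0, 0, 0]},
    {"gripper": 1, "translation": [0, 0, -0.2], "dr": [0, 0, 0]},
    {"gripper": 1, "translation": [0, 0, -0.11], "dr": [0, 0, 0]},
    {"gripper": 1, "translation": [0, 0, 0], "dr": [0, 0, 0]},
    {"gripper": 1, "translation": [0, 0, 0], "dr": [0, 0, 0]},
    {"gripper": 0.1, "translation": [0, 0, 0], "dr": [0, 0, 0]},
    {"gripper": 0.1, "translation": [0, 0, 0], "dr": [0, 0, 0]},
    {"gripper": 0.1, "translation": [0, 0, 0], "dr": [0, 0, 0]},
    {"gripper": 0.1, "translation": [0, 0, 0], "dr": [0, 0, 0]}
  ]
}}

```text
clock: 21.47
eef_pos: [662.5, -73.5, 51.8]
tcp_rot: [3.14, -0.001, 0.874]
contact_force: [1.1, -0.4, -1.0]
opening: 0.449
```

{"method": "jog_arm", "body": {
  "deltas": [
    {"gripper": -0.06, "translation": [0, 0, 0.35], "dr": [0, 0, 0]},
    {"gripper": -0.06, "translation": [0, 0, 0.35], "dr": [0, 0, 0]},
    {"gripper": -0.06, "translation": [-0.205, -0.309, 0], "dr": [0, 0, 0]},
    {"gripper": -0.06, "translation": [-0.205, -0.309, 0], "dr": [0, 0, 0]},
    {"gripper": -0.06, "translation": [-0.205, -0.309, 0], "dr": [0, 0, 0]},
    {"gripper": -0.06, "translation": [-0.205, -0.309, 0], "dr": [0, 0, 0]},
    {"gripper": -0.06, "translation": [-0.205, -0.309, 0], "dr": [0, 0, 0]},
    {"gripper": -0.06, "translation": [-0.205, -0.309, 0], "dr": [0, 0, 0]},
    {"gripper": -0.06, "translation": [0, 0, 0], "dr": [0, 0, 0]},
    {"gripper": -0.06, "translation": [0, 0, 0], "dr": [0, 0, 0]},
    {"gripper": -0.06, "translation": [0, 0, 0], "dr": [0, 0, 0]}
  ]
}}

```text
clock: 22.38
eef_pos: [539.2, -258.9, 121.2]
tcp_rot: [3.141, -0.001, 0.873]
contact_force: [-0.1, -0.4, -0.6]
opening: 0.525
```

```bash
python3 look.py r2
```

```text
22.4333 [ 539.5 -258.4  121.1] 0.874
600.1 -338.5 15.0 1.7 delta(10cm) [ 0.606 -0.801]
502.6 -348.5 14.7 1.5 delta(10cm) [-0.369 -0.901]
538.8 -258.7 13.9 1.0 delta(10cm) [-0.007 -0.003]
419.6 -334.3 14.6 1.5 delta(10cm) [-1.199 -0.759]
453.2 -259.6 13.8 0.8 delta(10cm) [-0.863 -0.012]
```

{"method": "jog_arm", "body": {
  "deltas": [
    {"gripper": -0.06, "translation": [-0.02, 0.01, -0.32], "dr": [0, 0, 0]},
    {"gripper": -0.06, "translation": [0, 0, -0.32], "dr": [0, 0, 0]},
    {"gripper": -0.06, "translation": [0, 0, -0.32], "dr": [0, 0, 0]},
    {"gripper": -0.06, "translation": [0, 0, 0], "dr": [0, 0, 0]},
    {"gripper": -0.06, "translation": [0, 0, 0], "dr": [0, 0, 0]},
    {"gripper": 1, "translation": [0, 0, 0], "dr": [0, 0, 0]},
    {"gripper": 1, "translation": [0, 0, 0], "dr": [0, 0, 0]},
    {"gripper": 1, "translation": [0, 0, 0], "dr": [0, 0, 0]},
    {"gripper": 1, "translation": [0, 0, 0], "dr": [0, 0, 0]},
    {"gripper": 1, "translation": [0, 0, 0], "dr": [0, 0, 0]}
  ]
}}

```text
clock: 23.27
eef_pos: [537.4, -257.5, 25.1]
tcp_rot: [3.141, -0.0, 0.874]
contact_force: [1.1, 2.2, 2.9]
opening: 0.299
```

{"method": "jog_arm", "body": {
  "deltas": [
    {"gripper": 1, "translation": [0, 0, 0.2], "dr": [0, 0, 0]},
    {"gripper": 1, "translation": [0, 0, 0.35], "dr": [0, 0, 0]},
    {"gripper": 1, "translation": [0, 0, 0.3], "dr": [0, 0, 0]},
    {"gripper": 1, "translation": [0.155, 0.275, 0], "dr": [0, 0, 0]},
    {"gripper": 1, "translation": [0.155, 0.275, 0], "dr": [0, 0, 0]},
    {"gripper": 1, "translation": [0.155, 0.275, 0], "dr": [0, 0, 0]},
    {"gripper": 1, "translation": [0.155, 0.275, 0], "dr": [0, 0, 0]},
    {"gripper": 1, "translation": [0.155, 0.275, 0], "dr": [0, 0, 0]},
    {"gripper": 1, "translation": [0.155, 0.275, 0], "dr": [0, 0, 0]},
    {"gripper": 1, "translation": [0, 0, 0], "dr": [0, 0, 0]},
    {"gripper": 1, "translation": [0, 0, 0], "dr": [0, 0, 0]}
  ]
}}

```text
clock: 24.18
eef_pos: [630.2, -91.4, 109.5]
tcp_rot: [-3.141, 0.0, 0.876]
contact_force: [1.0, -0.1, 0.2]
opening: 0.295
```

```bash
cat > look2.py <<'E'
from h import *
import sys
im,c=snap('wrist',sys.argv[1]+'.png'); np.save(sys.argv[1]+'.npy',c['world_from_camera'])
s=r.sense();p=s['eef_pos'];y=s['tcp_rot'][2];print(s['clock'],p.round(1),s['opening'])
# ring in hand: bright pixels between pads near expected place
m=grey(im,70,110);m[:250]=0;m[320:]=0;m[:,:285]=0;m[:,360:]=0
k=max(cv2.findContours(m,cv2.RETR_EXTERNAL,cv2.CHAIN_APPROX_NONE)[0],key=cv2.contourArea,default=None)
if k is not None: print('blob',cv2.boundingRect(k),cv2.contourArea(k))
E
python3 look2.py r2b
```

```text
24.2333 [629.5 -92.4 109.4] 0.29579765299086297
blob (285, 250, 75, 53) 2569.5
```

{"method": "jog_arm", "body": {
  "deltas": [
    {"gripper": 1, "translation": [0.013, -0.005, -0.3], "dr": [0, 0, 0]},
    {"gripper": 1, "translation": [0, 0, -0.2], "dr": [0, 0, 0]},
    {"gripper": 1, "translation": [0, 0, -0.12], "dr": [0, 0, 0]},
    {"gripper": 1, "translation": [0, 0, 0], "dr": [0, 0, 0]},
    {"gripper": 1, "translation": [0, 0, 0], "dr": [0, 0, 0]},
    {"gripper": 0.1, "translation": [0, 0, 0], "dr": [0, 0, 0]},
    {"gripper": 0.1, "translation": [0, 0, 0], "dr": [0, 0, 0]},
    {"gripper": 0.1, "translation": [0, 0, 0], "dr": [0, 0, 0]},
    {"gripper": 0.1, "translation": [0, 0, 0], "dr": [0, 0, 0]}
  ]
}}

```text
clock: 24.98
eef_pos: [631.1, -93.6, 47.9]
tcp_rot: [3.141, -0.0, 0.873]
contact_force: [0.8, -0.3, -0.2]
opening: 0.446
```

{"method": "jog_arm", "body": {
  "deltas": [
    {"gripper": -0.06, "translation": [0, 0, 0.35], "dr": [0, 0, 0]},
    {"gripper": -0.06, "translation": [0, 0, 0.37], "dr": [0, 0, 0]},
    {"gripper": -0.06, "translation": [-0.044, -0.351, 0], "dr": [0, 0, 0]},
    {"gripper": -0.06, "translation": [-0.044, -0.351, 0], "dr": [0, 0, 0]},
    {"gripper": -0.06, "translation": [-0.044, -0.351, 0], "dr": [0, 0, 0]},
    {"gripper": -0.06, "translation": [-0.044, -0.351, 0], "dr": [0, 0, 0]},
    {"gripper": -0.06, "translation": [-0.044, -0.351, 0], "dr": [0, 0, 0]},
    {"gripper": -0.06, "translation": [-0.044, -0.351, 0], "dr": [0, 0, 0]},
    {"gripper": -0.06, "translation": [-0.044, -0.351, 0], "dr": [0, 0, 0]},
    {"gripper": -0.06, "translation": [0, 0, 0], "dr": [0, 0, 0]},
    {"gripper": -0.06, "translation": [0, 0, 0], "dr": [0, 0, 0]},
    {"gripper": -0.06, "translation": [0, 0, 0], "dr": [0, 0, 0]}
  ]
}}

```text
clock: 25.98
eef_pos: [600.1, -338.7, 119.6]
tcp_rot: [-3.141, -0.0, 0.873]
contact_force: [0.0, 0.5, -0.0]
opening: 0.529
```

```bash
python3 look.py r3
```

```text
26.0333 [ 600.3 -338.   119.6] 0.874
600.3 -338.8 13.9 0.8 delta(10cm) [ 0.    -0.008]
502.5 -348.6 13.9 0.8 delta(10cm) [-0.978 -0.106]
419.4 -334.2 14.5 1.4 delta(10cm) [-1.809  0.038]
```

{"method": "jog_arm", "body": {
  "deltas": [
    {"gripper": -0.06, "translation": [-0.015, 0.005, -0.31], "dr": [0, 0, 0]},
    {"gripper": -0.06, "translation": [0, 0, -0.31], "dr": [0, 0, 0]},
    {"gripper": -0.06, "translation": [0, 0, -0.31], "dr": [0, 0, 0]},
    {"gripper": -0.06, "translation": [0, 0, 0], "dr": [0, 0, 0]},
    {"gripper": -0.06, "translation": [0, 0, 0], "dr": [0, 0, 0]},
    {"gripper": 1, "translation": [0, 0, 0], "dr": [0, 0, 0]},
    {"gripper": 1, "translation": [0, 0, 0], "dr": [0, 0, 0]},
    {"gripper": 1, "translation": [0, 0, 0], "dr": [0, 0, 0]},
    {"gripper": 1, "translation": [0, 0, 0], "dr": [0, 0, 0]},
    {"gripper": 1, "translation": [0, 0, 0], "dr": [0, 0, 0]}
  ]
}}

```text
clock: 26.87
eef_pos: [599.2, -338.3, 27.3]
tcp_rot: [3.141, -0.0, 0.874]
contact_force: [0.8, 2.2, 3.8]
opening: 0.29
```

{"method": "jog_arm", "body": {
  "deltas": [
    {"gripper": 1, "translation": [0, 0, 0.3], "dr": [0, 0, 0]},
    {"gripper": 1, "translation": [0, 0, 0.35], "dr": [0, 0, 0]},
    {"gripper": 1, "translation": [0, 0, 0.3], "dr": [0, 0, 0]},
    {"gripper": 1, "translation": [0.067, 0.375, 0], "dr": [0, 0, 0]},
    {"gripper": 1, "translation": [0.067, 0.375, 0], "dr": [0, 0, 0]},
    {"gripper": 1, "translation": [0.067, 0.375, 0], "dr": [0, 0, 0]},
    {"gripper": 1, "translation": [0.067, 0.375, 0], "dr": [0, 0, 0]},
    {"gripper": 1, "translation": [0.067, 0.375, 0], "dr": [0, 0, 0]},
    {"gripper": 1, "translation": [0.067, 0.375, 0], "dr": [0, 0, 0]},
    {"gripper": 1, "translation": [0.067, 0.375, 0], "dr": [0, 0, 0]},
    {"gripper": 1, "translation": [0.067, 0.375, 0], "dr": [0, 0, 0]},
    {"gripper": 1, "translation": [0, 0, 0], "dr": [0, 0, 0]}
  ]
}}

```text
clock: 27.87
eef_pos: [653.4, -32.6, 122.0]
tcp_rot: [-3.141, -0.002, 0.877]
contact_force: [-0.6, -0.9, -0.8]
opening: 0.291
```

{"method": "jog_arm", "body": {
  "deltas": [
    {"gripper": 1, "translation": [0, 0, 0], "dr": [0, 0, 0]},
    {"gripper": 1, "translation": [0, 0, 0], "dr": [0, 0, 0]}
  ]
}}

```text
clock: 28.03
eef_pos: [652.3, -38.8, 121.7]
tcp_rot: [3.142, 0.0, 0.874]
contact_force: [-0.8, -0.6, -0.3]
opening: 0.292
```

{"method": "jog_arm", "body": {
  "deltas": [
    {"gripper": 1, "translation": [0.006, 0.003, -0.3], "dr": [0, 0, 0]},
    {"gripper": 1, "translation": [0, 0, -0.25], "dr": [0, 0, 0]},
    {"gripper": 1, "translation": [0, 0, -0.18], "dr": [0, 0, 0]},
    {"gripper": 1, "translation": [0, 0, 0], "dr": [0, 0, 0]},
    {"gripper": 1, "translation": [0, 0, 0], "dr": [0, 0, 0]},
    {"gripper": 0.1, "translation": [0, 0, 0], "dr": [0, 0, 0]},
    {"gripper": 0.1, "translation": [0, 0, 0], "dr": [0, 0, 0]},
    {"gripper": 0.1, "translation": [0, 0, 0], "dr": [0, 0, 0]},
    {"gripper": 0.1, "translation": [0, 0, 0], "dr": [0, 0, 0]},
    {"gripper": 0.1, "translation": [0, 0, 0.35], "dr": [0, 0, 0]},
    {"gripper": 0.1, "translation": [0, 0, 0.35], "dr": [0, 0, 0]}
  ]
}}

```text
clock: 28.95
eef_pos: [651.5, -38.1, 118.0]
tcp_rot: [-3.138, 0.003, 0.874]
contact_force: [0.9, 0.1, 0.6]
opening: 0.449
```

{"method": "jog_arm", "body": {
  "deltas": [
    {"gripper": -0.06, "translation": [-0.167, -0.345, 0], "dr": [0, 0, 0]},
    {"gripper": -0.06, "translation": [-0.167, -0.345, 0], "dr": [0, 0, 0]},
    {"gripper": -0.06, "translation": [-0.167, -0.345, 0], "dr": [0, 0, 0]},
    {"gripper": -0.06, "translation": [-0.167, -0.345, 0], "dr": [0, 0, 0]},
    {"gripper": -0.06, "translation": [-0.167, -0.345, 0], "dr": [0, 0, 0]},
    {"gripper": -0.06, "translation": [-0.167, -0.345, 0], "dr": [0, 0, 0]},
    {"gripper": -0.06, "translation": [-0.167, -0.345, 0], "dr": [0, 0, 0]},
    {"gripper": -0.06, "translation": [-0.167, -0.345, 0], "dr": [0, 0, 0]},
    {"gripper": -0.06, "translation": [-0.167, -0.345, 0], "dr": [0, 0, 0]},
    {"gripper": -0.06, "translation": [0, 0, 0], "dr": [0, 0, 0]},
    {"gripper": -0.06, "translation": [0, 0, 0], "dr": [0, 0, 0]},
    {"gripper": -0.06, "translation": [0, 0, 0], "dr": [0, 0, 0]}
  ]
}}

```text
clock: 29.95
eef_pos: [502.9, -348.5, 119.1]
tcp_rot: [3.141, -0.0, 0.873]
contact_force: [0.2, 0.1, -0.3]
opening: 0.531
```

```bash
python3 look.py r4
```

```text
30.0 [ 503.2 -347.9  119. ] 0.874
502.8 -348.6 14.0 0.9 delta(10cm) [-0.004 -0.007]
419.4 -334.4 13.7 0.6 delta(10cm) [-0.838  0.135]
453.5 -259.2 13.7 0.6 delta(10cm) [-0.497  0.887]
```

{"method": "jog_arm", "body": {
  "deltas": [
    {"gripper": -0.06, "translation": [-0.018, 0.006, -0.31], "dr": [0, 0, 0]},
    {"gripper": -0.06, "translation": [0, 0, -0.31], "dr": [0, 0, 0]},
    {"gripper": -0.06, "translation": [0, 0, -0.3], "dr": [0, 0, 0]},
    {"gripper": -0.06, "translation": [0, 0, 0], "dr": [0, 0, 0]},
    {"gripper": -0.06, "translation": [0, 0, 0], "dr": [0, 0, 0]},
    {"gripper": 1, "translation": [0, 0, 0], "dr": [0, 0, 0]},
    {"gripper": 1, "translation": [0, 0, 0], "dr": [0, 0, 0]},
    {"gripper": 1, "translation": [0, 0, 0], "dr": [0, 0, 0]},
    {"gripper": 1, "translation": [0, 0, 0], "dr": [0, 0, 0]},
    {"gripper": 1, "translation": [0, 0, 0], "dr": [0, 0, 0]},
    {"gripper": 1, "translation": [0, 0, 0.3], "dr": [0, 0, 0]},
    {"gripper": 1, "translation": [0, 0, 0.35], "dr": [0, 0, 0]}
  ]
}}

```text
clock: 31.0
eef_pos: [499.2, -347.0, 90.1]
tcp_rot: [-3.136, 0.001, 0.874]
contact_force: [1.0, -0.7, 1.2]
opening: 0.291
```

{"method": "jog_arm", "body": {
  "deltas": [
    {"gripper": 1, "translation": [0, 0, 0.3], "dr": [0, 0, 0]},
    {"gripper": 1, "translation": [0.128, 0.347, 0], "dr": [0, 0, 0]},
    {"gripper": 1, "translation": [0.128, 0.347, 0], "dr": [0, 0, 0]},
    {"gripper": 1, "translation": [0.128, 0.347, 0], "dr": [0, 0, 0]},
    {"gripper": 1, "translation": [0.128, 0.347, 0], "dr": [0, 0, 0]},
    {"gripper": 1, "translation": [0.128, 0.347, 0], "dr": [0, 0, 0]},
    {"gripper": 1, "translation": [0.128, 0.347, 0], "dr": [0, 0, 0]},
    {"gripper": 1, "translation": [0.128, 0.347, 0], "dr": [0, 0, 0]},
    {"gripper": 1, "translation": [0.128, 0.347, 0], "dr": [0, 0, 0]},
    {"gripper": 1, "translation": [0.128, 0.347, 0], "dr": [0, 0, 0]},
    {"gripper": 1, "translation": [0, 0, 0], "dr": [0, 0, 0]},
    {"gripper": 1, "translation": [0, 0, 0], "dr": [0, 0, 0]}
  ]
}}

```text
clock: 32.0
eef_pos: [616.6, -34.2, 121.8]
tcp_rot: [3.141, -0.0, 0.877]
contact_force: [-0.4, -0.0, -1.2]
opening: 0.293
```

{"method": "jog_arm", "body": {
  "deltas": [
    {"gripper": 1, "translation": [0, 0, 0], "dr": [0, 0, 0]}
  ]
}}

```text
clock: 32.08
eef_pos: [615.8, -36.1, 121.6]
tcp_rot: [-3.141, 0.001, 0.874]
contact_force: [0.4, 0.5, 0.4]
opening: 0.294
```

{"method": "jog_arm", "body": {
  "deltas": [
    {"gripper": 1, "translation": [0.008, 0.003, -0.3], "dr": [0, 0, 0]},
    {"gripper": 1, "translation": [0, 0, -0.25], "dr": [0, 0, 0]},
    {"gripper": 1, "translation": [0, 0, -0.18], "dr": [0, 0, 0]},
    {"gripper": 1, "translation": [0, 0, 0], "dr": [0, 0, 0]},
    {"gripper": 1, "translation": [0, 0, 0], "dr": [0, 0, 0]},
    {"gripper": 0.1, "translation": [0, 0, 0], "dr": [0, 0, 0]},
    {"gripper": 0.1, "translation": [0, 0, 0], "dr": [0, 0, 0]},
    {"gripper": 0.1, "translation": [0, 0, 0], "dr": [0, 0, 0]},
    {"gripper": 0.1, "translation": [0, 0, 0], "dr": [0, 0, 0]},
    {"gripper": 0.1, "translation": [0, 0, 0.35], "dr": [0, 0, 0]},
    {"gripper": 0.1, "translation": [0, 0, 0.35], "dr": [0, 0, 0]}
  ]
}}

```text
clock: 33.0
eef_pos: [615.4, -35.4, 118.1]
tcp_rot: [-3.138, 0.003, 0.874]
contact_force: [1.0, 0.4, 0.2]
opening: 0.452
```

{"method": "jog_arm", "body": {
  "deltas": [
    {"gripper": -0.06, "translation": [-0.233, -0.319, 0], "dr": [0, 0, 0]},
    {"gripper": -0.06, "translation": [-0.233, -0.319, 0], "dr": [0, 0, 0]},
    {"gripper": -0.06, "translation": [-0.233, -0.319, 0], "dr": [0, 0, 0]},
    {"gripper": -0.06, "translation": [-0.233, -0.319, 0], "dr": [0, 0, 0]},
    {"gripper": -0.06, "translation": [-0.233, -0.319, 0], "dr": [0, 0, 0]},
    {"gripper": -0.06, "translation": [-0.233, -0.319, 0], "dr": [0, 0, 0]},
    {"gripper": -0.06, "translation": [-0.233, -0.319, 0], "dr": [0, 0, 0]},
    {"gripper": -0.06, "translation": [0, 0, 0], "dr": [0, 0, 0]},
    {"gripper": -0.06, "translation": [0, 0, 0], "dr": [0, 0, 0]},
    {"gripper": -0.06, "translation": [0, 0, 0], "dr": [0, 0, 0]}
  ]
}}

```text
clock: 33.83
eef_pos: [454.2, -259.0, 119.3]
tcp_rot: [3.141, -0.0, 0.873]
contact_force: [0.8, -0.5, -0.3]
opening: 0.531
```

```bash
python3 look.py r5
```

```text
33.8833 [ 454.6 -258.4  119.1] 0.874
419.5 -334.2 14.4 1.5 delta(10cm) [-0.351 -0.758]
453.4 -259.6 14.0 0.9 delta(10cm) [-0.012 -0.012]
```

{"method": "jog_arm", "body": {
  "deltas": [
    {"gripper": -0.06, "translation": [-0.025, 0.001, -0.31], "dr": [0, 0, 0]},
    {"gripper": -0.06, "translation": [0, 0, -0.31], "dr": [0, 0, 0]},
    {"gripper": -0.06, "translation": [0, 0, -0.3], "dr": [0, 0, 0]},
    {"gripper": -0.06, "translation": [0, 0, 0], "dr": [0, 0, 0]},
    {"gripper": -0.06, "translation": [0, 0, 0], "dr": [0, 0, 0]},
    {"gripper": 1, "translation": [0, 0, 0], "dr": [0, 0, 0]},
    {"gripper": 1, "translation": [0, 0, 0], "dr": [0, 0, 0]},
    {"gripper": 1, "translation": [0, 0, 0], "dr": [0, 0, 0]},
    {"gripper": 1, "translation": [0, 0, 0], "dr": [0, 0, 0]},
    {"gripper": 1, "translation": [0, 0, 0], "dr": [0, 0, 0]},
    {"gripper": 1, "translation": [0, 0, 0.3], "dr": [0, 0, 0]},
    {"gripper": 1, "translation": [0, 0, 0.35], "dr": [0, 0, 0]}
  ]
}}

```text
clock: 34.88
eef_pos: [449.6, -257.7, 90.6]
tcp_rot: [-3.136, 0.001, 0.874]
contact_force: [0.3, -0.6, 0.0]
opening: 0.292
```

{"method": "jog_arm", "body": {
  "deltas": [
    {"gripper": 1, "translation": [0, 0, 0.3], "dr": [0, 0, 0]},
    {"gripper": 1, "translation": [0.216, 0.27, 0], "dr": [0, 0, 0]},
    {"gripper": 1, "translation": [0.216, 0.27, 0], "dr": [0, 0, 0]},
    {"gripper": 1, "translation": [0.216, 0.27, 0], "dr": [0, 0, 0]},
    {"gripper": 1, "translation": [0.216, 0.27, 0], "dr": [0, 0, 0]},
    {"gripper": 1, "translation": [0.216, 0.27, 0], "dr": [0, 0, 0]},
    {"gripper": 1, "translation": [0.216, 0.27, 0], "dr": [0, 0, 0]},
    {"gripper": 1, "translation": [0.216, 0.27, 0], "dr": [0, 0, 0]},
    {"gripper": 1, "translation": [0, 0, 0], "dr": [0, 0, 0]},
    {"gripper": 1, "translation": [0, 0, 0], "dr": [0, 0, 0]},
    {"gripper": 1, "translation": [0, 0, 0], "dr": [0, 0, 0]}
  ]
}}

```text
clock: 35.8
eef_pos: [601.9, -69.8, 121.5]
tcp_rot: [-3.141, 0.001, 0.874]
contact_force: [0.1, 0.2, 0.3]
opening: 0.289
```

Release, then to the last ring (419.5,-334.2).

{"method": "jog_arm", "body": {
  "deltas": [
    {"gripper": 1, "translation": [0.01, 0.003, -0.3], "dr": [0, 0, 0]},
    {"gripper": 1, "translation": [0, 0, -0.25], "dr": [0, 0, 0]},
    {"gripper": 1, "translation": [0, 0, -0.18], "dr": [0, 0, 0]},
    {"gripper": 1, "translation": [0, 0, 0], "dr": [0, 0, 0]},
    {"gripper": 1, "translation": [0, 0, 0], "dr": [0, 0, 0]},
    {"gripper": 0.1, "translation": [0, 0, 0], "dr": [0, 0, 0]},
    {"gripper": 0.1, "translation": [0, 0, 0], "dr": [0, 0, 0]},
    {"gripper": 0.1, "translation": [0, 0, 0], "dr": [0, 0, 0]},
    {"gripper": 0.1, "translation": [0, 0, 0], "dr": [0, 0, 0]},
    {"gripper": 0.1, "translation": [0, 0, 0.35], "dr": [0, 0, 0]},
    {"gripper": 0.1, "translation": [0, 0, 0.35], "dr": [0, 0, 0]}
  ]
}}

```text
clock: 36.72
eef_pos: [601.7, -69.3, 117.6]
tcp_rot: [-3.137, 0.003, 0.874]
contact_force: [0.7, -0.2, 0.8]
opening: 0.448
```

{"method": "jog_arm", "body": {
  "deltas": [
    {"gripper": -0.06, "translation": [-0.23, -0.331, 0], "dr": [0, 0, 0]},
    {"gripper": -0.06, "translation": [-0.23, -0.331, 0], "dr": [0, 0, 0]},
    {"gripper": -0.06, "translation": [-0.23, -0.331, 0], "dr": [0, 0, 0]},
    {"gripper": -0.06, "translation": [-0.23, -0.331, 0], "dr": [0, 0, 0]},
    {"gripper": -0.06, "translation": [-0.23, -0.331, 0], "dr": [0, 0, 0]},
    {"gripper": -0.06, "translation": [-0.23, -0.331, 0], "dr": [0, 0, 0]},
    {"gripper": -0.06, "translation": [-0.23, -0.331, 0], "dr": [0, 0, 0]},
    {"gripper": -0.06, "translation": [-0.23, -0.331, 0], "dr": [0, 0, 0]},
    {"gripper": -0.06, "translation": [0, 0, 0], "dr": [0, 0, 0]},
    {"gripper": -0.06, "translation": [0, 0, 0], "dr": [0, 0, 0]},
    {"gripper": -0.06, "translation": [0, 0, 0], "dr": [0, 0, 0]}
  ]
}}

```text
clock: 37.63
eef_pos: [419.6, -334.3, 118.9]
tcp_rot: [3.141, -0.0, 0.872]
contact_force: [0.9, 1.0, 0.9]
opening: 0.531
```

```bash
python3 look.py r6
```

```text
37.6833 [ 420.  -333.7  118.8] 0.874
419.6 -334.3 14.0 0.9 delta(10cm) [-0.004 -0.006]
```

{"method": "jog_arm", "body": {
  "deltas": [
    {"gripper": -0.06, "translation": [-0.018, 0.006, -0.31], "dr": [0, 0, 0]},
    {"gripper": -0.06, "translation": [0, 0, -0.31], "dr": [0, 0, 0]},
    {"gripper": -0.06, "translation": [0, 0, -0.3], "dr": [0, 0, 0]},
    {"gripper": -0.06, "translation": [0, 0, 0], "dr": [0, 0, 0]},
    {"gripper": -0.06, "translation": [0, 0, 0], "dr": [0, 0, 0]},
    {"gripper": 1, "translation": [0, 0, 0], "dr": [0, 0, 0]},
    {"gripper": 1, "translation": [0, 0, 0], "dr": [0, 0, 0]},
    {"gripper": 1, "translation": [0, 0, 0], "dr": [0, 0, 0]},
    {"gripper": 1, "translation": [0, 0, 0], "dr": [0, 0, 0]},
    {"gripper": 1, "translation": [0, 0, 0], "dr": [0, 0, 0]},
    {"gripper": 1, "translation": [0, 0, 0.3], "dr": [0, 0, 0]},
    {"gripper": 1, "translation": [0, 0, 0.35], "dr": [0, 0, 0]}
  ]
}}

```text
clock: 38.68
eef_pos: [416.2, -332.4, 90.5]
tcp_rot: [-3.136, 0.0, 0.874]
contact_force: [0.6, -1.1, -0.6]
opening: 0.29
```

{"method": "jog_arm", "body": {
  "deltas": [
    {"gripper": 1, "translation": [0, 0, 0.35], "dr": [0, 0, 0]},
    {"gripper": 1, "translation": [0.239, 0.301, 0], "dr": [0, 0, 0]},
    {"gripper": 1, "translation": [0.239, 0.301, 0], "dr": [0, 0, 0]},
    {"gripper": 1, "translation": [0.239, 0.301, 0], "dr": [0, 0, 0]},
    {"gripper": 1, "translation": [0.239, 0.301, 0], "dr": [0, 0, 0]},
    {"gripper": 1, "translation": [0.239, 0.301, 0], "dr": [0, 0, 0]},
    {"gripper": 1, "translation": [0.239, 0.301, 0], "dr": [0, 0, 0]},
    {"gripper": 1, "translation": [0.239, 0.301, 0], "dr": [0, 0, 0]},
    {"gripper": 1, "translation": [0.239, 0.301, 0], "dr": [0, 0, 0]},
    {"gripper": 1, "translation": [0.239, 0.301, 0], "dr": [0, 0, 0]},
    {"gripper": 1, "translation": [0, 0, 0], "dr": [0, 0, 0]},
    {"gripper": 1, "translation": [0, 0, 0], "dr": [0, 0, 0]}
  ]
}}

```text
clock: 39.68
eef_pos: [633.7, -61.0, 126.7]
tcp_rot: [3.141, -0.0, 0.877]
contact_force: [0.1, -0.4, -0.8]
opening: 0.29
```

```bash
python3 look.py r6b; python3 -c "
import cv2;im=cv2.imread('pics/r6b.png')[60:400,170:470];cv2.imwrite('pics/r6bc.png',cv2.resize(im,None,fx=1.75,fy=1.75,interpolation=2))"
```

```text
39.7333 [632.7 -62.2 126.5] 0.875
```

View pics/r6bc.png

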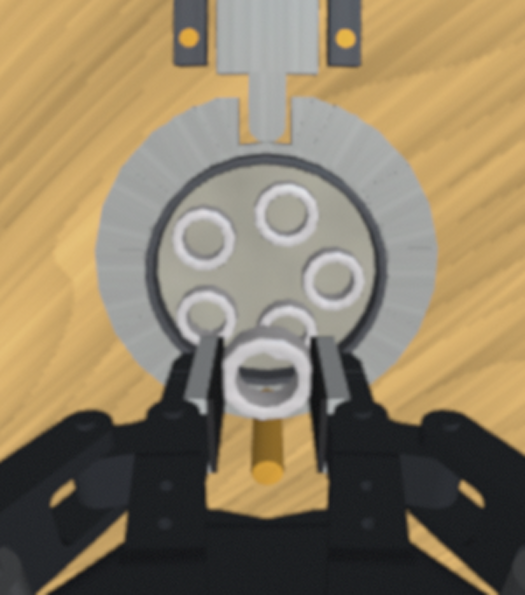

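Five rings lie flat in their slots and the centre is free. Releasing the last ring, then the final look.

{"method": "jog_arm", "body": {
  "deltas": [
    {"gripper": 1, "translation": [0.003, 0.002, -0.3], "dr": [0, 0, 0]},
    {"gripper": 1, "translation": [0, 0, -0.25], "dr": [0, 0, 0]},
    {"gripper": 1, "translation": [0, 0, -0.22], "dr": [0, 0, 0]},
    {"gripper": 1, "translation": [0, 0, 0], "dr": [0, 0, 0]},
    {"gripper": 1, "translation": [0, 0, 0], "dr": [0, 0, 0]},
    {"gripper": 0.1, "translation": [0, 0, 0], "dr": [0, 0, 0]},
    {"gripper": 0.1, "translation": [0, 0, 0], "dr": [0, 0, 0]},
    {"gripper": 0.1, "translation": [0, 0, 0], "dr": [0, 0, 0]},
    {"gripper": 0.1, "translation": [0, 0, 0], "dr": [0, 0, 0]},
    {"gripper": 0.1, "translation": [0, 0, 0.35], "dr": [0, 0, 0]},
    {"gripper": 0.1, "translation": [0, 0, 0.35], "dr": [0, 0, 0]}
  ]
}}

```text
clock: 40.65
eef_pos: [631.3, -62.4, 118.7]
tcp_rot: [-3.137, 0.003, 0.874]
contact_force: [0.7, -0.9, 0.8]
opening: 0.448
```

{"method": "jog_arm", "body": {
  "deltas": [
    {"gripper": 0.1, "translation": [-0.2, 0.167, 0.28], "dr": [0, 0, 0]},
    {"gripper": 0.1, "translation": [-0.2, 0.167, 0.28], "dr": [0, 0, 0]},
    {"gripper": 0.1, "translation": [-0.2, 0.167, 0.24], "dr": [0, 0, 0]},
    {"gripper": 0.1, "translation": [-0.2, 0.167, 0], "dr": [0, 0, 0]},
    {"gripper": 0.1, "translation": [-0.2, 0.167, 0], "dr": [0, 0, 0]},
    {"gripper": 0.1, "translation": [0, 0, 0], "dr": [0, 0, 0]},
    {"gripper": 0.1, "translation": [0, 0, 0], "dr": [0, 0, 0]},
    {"gripper": 0.1, "translation": [0, 0, 0], "dr": [0, 0, 0]}
  ]
}}

```text
clock: 41.32
eef_pos: [533.8, 20.9, 200.2]
tcp_rot: [3.141, -0.001, 0.874]
contact_force: [-0.2, -0.6, 0.0]
opening: 0.447
```

```bash
python3 look.py f1; python3 - <<'E'
import cv2
from h import *
t,_=snap('top','tf.png')
im=cv2.imread('pics/f1.png')[20:320,180:460]
a=cv2.resize(im,None,fx=1.8,fy=1.8,interpolation=2)
b=cv2.resize(t[150:270,170:290],(260,260),interpolation=2);o=np.zeros((a.shape[0],a.shape[1]+260,3),np.uint8);o[:,:a.shape[1]]=a;o[:260,a.shape[1]:]=b
cv2.imwrite('pics/f1c.png',o)
E
```

```text
41.3667 [534.   20.6 200. ] 0.874
```

View pics/f1c.png

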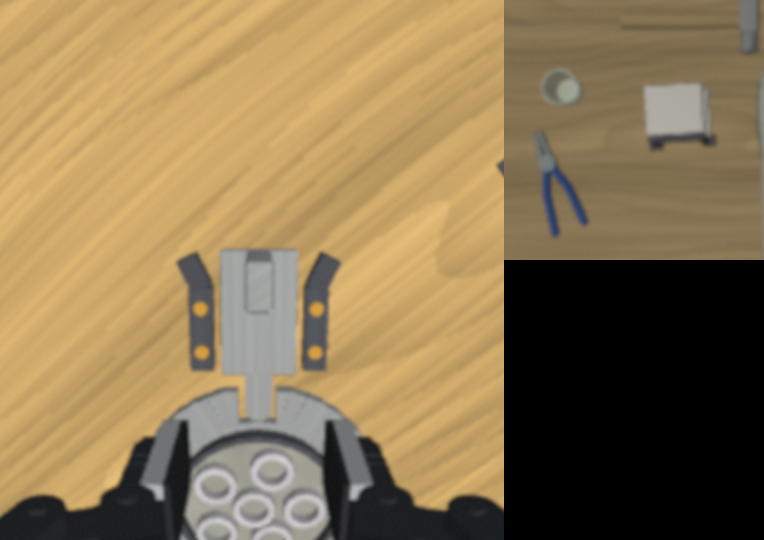

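```bash
python3 -c "
from rig import r
print(r.sense()['contact_force'].round(1), r.sign_off())"
```

```text
the job is handed in; nothing more can be done
[0.  0.4 0.1] None
```

I finished the job in the order asked and handed it in at about 41 s. No verdict was reported.

- **Key and boards:** I drew the key out from under the boards, and the stack settled upright at the gate.
- **Pan and lock:** I turned the pan about 80° by its crank post and slid the key in along the guide. It stopped at about 12 N with the tongue at the end of the keyway. I did not push it again after letting go, so "fully home" rests on that stop and the pictures taken afterwards.
- **Rings:** All six rings were there and went into the pan only after that: five in a circle and one in the centre.

**Last checks:** The last wrist picture shows the key still seated between the cheeks, the rings flat in the pan and the gripper clear of everything. It cuts off part of the pan, but the picture before it had shown the first five rings in place. The last top picture shows the stack upright, with the jar, pliers and hammer where they were.

No check failed. Two readings disagreed slightly:

- **Ring grip width:** The gripper read about 24–25 mm on the 28 mm rings, but every ring held.
- **Keyway angle:** Before the key went in, the keyway measured about 1–1.5° off the guide line. The tongue's play covered that.

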